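# Set a toppled bottle row right in its shelf lane

## Robot

A 6-joint arm with a two-finger parallel gripper is mounted at the origin on the work surface. World frame = base frame: x ahead of the robot, y to its left, z up, the work surface at z = 0. Lengths are in m, angles in rad, forces in N, time in s.
With the tool pointing down it reaches from about 0.3 to 0.825 m from the base axis. Payload 5.4 kg.
Tool frame: the origin (TCP) lies midway between the tips of the shut fingers; the grasp point (between the pads) lies 19 mm behind it; x points along the fingers, z is the direction in which the jaws open and shut, and the axes are right-handed (so a half turn about x gives the same grasp; the last joint's range is limited). The gripper opens to 92 mm and grips with 3 to 60 N. Pads are 20 mm wide; open, the fingers measure 128 mm over their backs; the gripper's body (75 mm by 189 mm) begins 69 mm behind the grasp point.
Start: joints at [-1.347, 0.158, 1.597, -0, 1.386, -0.21], TCP at [0.242, -0.522, 0.215] pointing down, gripper open.
Joint ranges: [-2.91, 2.91], [-0.94, 2.29], [0.18, 2.7], [-1.29, 4.43], [0.17, 2.64], [-3, 3]. Speed limits (rad/s): [2.57, 2.57, 3.14, 3.14, 3.14, 3.14].

## Interface

Orientations are given as a unit quaternion [w, x, y, z].
In Python, from bench import ctrl gives the robot as it stands. The module is installed in compiled form; this text tells all that it offers.
- The arm moves only by the tool step_arm, never from a script. Its argument "steps" is a list that holds one entry, the list of rows, each a list of 5 numbers: the shift along the tool's x, y, z in m, then the turn about the tool's x in rad, then the closure in counts, from 0 (fully open) to 255 (shut). A call has 1 to 20 rows; each row shifts and turns the commanded pose from where the row before left it, along the tool's axes as they then stand; what a row does not reach is not made up. A row lasts 1/8 s, in which the tool goes at most 62.5 mm and 10.7 degrees, less where a joint would pass 70% of its speed; a pose out of reach is approached as far as the arm can. A call is refused whole if a number of a shift passes 0.0625 or a number of a turn 0.188, either way. A call with a gripper value outside its range is refused whole. The fingers move at their own pace and stop on an object; "force" is the grip in N (left out, the last holds). Time passes only in rows, so rows that do not move let the fingers close. It gives the time, the measured TCP pose, the force and the opening at its end, in the units of the state.
- ctrl.observe(): the state, without advancing time (a new reading comes with each control period).
- ctrl.snapshot(name): name is "scene" or "top"; returns the picture (384x512x3 uint8, blue, green, red); there is no depth.
- ctrl.camera_params(name): a dict with "fx", "fy", "cx", "cy" (pixels), "world_to_cam" (4x4, takes a point from world to camera coordinates). Camera axes: x right, y down, z forward; pixel columns grow to the right and rows downward; lengths in m; the calibration is good to about 2 mm. A picture is of the moment at which its call begins. camera_params takes no time and is no camera call.
- ctrl.job_done(): hands the job in, once; it reports no verdict.
Trained networks look in the newest picture that a camera, given by its name, has taken for a name from the list of things; names that differ only in an ending like _2 or _b are one class to them, and where a whole thing is asked for, a point or a joint stands for the part that bears it (a point fixed in the world has none). Each returns a list of dicts, best first, with "conf" (0 to 1); they miss things now and then, are a little off and sometimes report something else, mostly with a low value. They report only what shows in the picture. A call takes as long as a camera call. They do not tell look-alikes from the thing itself.
- ctrl.cut_out(camera, query): "mask" (384x512 bool, what is visible of it) and "at" ([row, column] in pixels, amid what is visible of it).
The state is a dict: "time_s": time; "joint_positions": joint angles; "qd": joint speeds; "joint_torque": joint torques, N m; "eef_pos": TCP position; "tool_rot": TCP orientation; "contact_force": force on the tool from outside, world axes, zero at the start; "ft_torque": the same for the moment, N m; "opening": finger opening in m.
Only numpy, scipy, OpenCV 4.12 (cv2) and the standard library are available. Lean on these libraries where they do the work, as an engineer would, in place of code of your own. Each camera call takes 0.05 s, during which the arm holds its last target.

## Task

Two bottles of the row have toppled: one lies in the near lane of the white shelf tray, the other has rolled out onto the table in front of it. Stand both up in that lane with the two that still stand, in any order, and slide the row stop up so that all four stand in one line between it and the end wall, touching with no gaps. Do not knock over the standing bottles, and leave the other goods where they are.

Things in the scene. Friction and masses are not known exactly. Their poses are not given: they have to be found in the camera images.
- tray: white steel shelf tray, fixed. Origin: on the table under the middle of the near lane (nearer the robot); x across to the far lane, y along the lanes to the end wall, z up. Floor top 3 mm up. Near lane 78 mm wide inside (x -39 to 39 mm), from y -235 to the end wall's face at y +235 mm. Rails 15 mm high, end wall 75 mm high (z from the table); far lane x 42 to 139 mm, with wax jars
- row_stop (a joint): slide of the row stop in the near lane, m: 0 = drawn back; grows as it slides to the end wall. Its flat front plate (aluminium, 70 mm wide, top 96 mm above the table) stands at tray y = -0.175 + joint. With four bottles in line, touching, between plate and end wall it reads 0.186. It drags with about 2.5 N and stays where it is left
- row_stop_grip (a point): row stop's black upright grip tab: 36 mm wide across the lane (tray x), 12 mm thick along it, top 133 mm above the table. Point: middle of the tab, 15 mm below its top (118 mm above the table), 40 mm behind (-y of) the front plate's face
- bottle_end_mid (a point): bottle that still stands in the near lane next to the end wall; all four bottles are alike: round, plain grey, paper label, black cap, 150 mm tall; body 56 mm diameter to 100 mm above the base, cap 28 mm diameter from 116 to 150 mm; about 0.24 kg, centre of mass about 60 mm above the base. Point: on its axis half-way up, 75 mm from the base, 58 mm from the cap's middle; z points from base to cap
- bottle_stop_mid (a point): bottle that still stands in the near lane next to the row stop; like bottle_end. Point: on its axis half-way up; z points from base to cap
- bottle_lane_mid (a point): toppled bottle lying in the near lane between the two standing ones, cap toward the row stop (tray -y), base close to bottle_end; like bottle_end. Point: on its axis half-way up (75 mm from the base, 58 mm from the cap's middle); z points from base to cap. Lifted by a light pinch on the cap (3 to 5 N) it swings to hang base down; 30 N holds it at its angle
- bottle_table_mid (a point): toppled bottle lying on the table on the robot's side of the tray; like bottle_end, and swings in a light pinch too. Point: on its axis half-way up (75 mm from the base, 58 mm from the cap's middle); z points from base to cap
- wax_jar_a: bystander: white wax jar with black lid, 69 mm diameter, 55 mm high, in the far lane; origin centre of its underside
- wax_jar_b: bystander: the same kind of jar, also in the far lane; origin centre of its underside
- polish_tin: bystander: flat steel tin, 93 mm diameter, 32 mm high, on the table in front of the tray; origin centre of its underside
- spray_can: bystander: black spray can, 54 mm diameter, 170 mm tall, standing on the table at the left; origin centre of its underside
- sprayer: bystander: white trigger spray bottle, 68 mm diameter, 180 mm tall, standing on the table at the left; origin centre of its underside
- carton: bystander: upright cardboard carton 70 x 70 x 140 mm on the table at the right; origin centre of its underside
- brush: bystander: detailing brush lying on the table at the right; origin under its middle
Not all that is in view belongs to the job. Leave any purple or red look-alike of the part that bears bottle_end_mid alone. What is shaped like the part that bears bottle_table_mid but orange or red is not meant.

How it is judged:
By the outcome, as a careful person would: the job done as asked, in the order asked, and still so for the second after the job is handed in, with the robot touching nothing.
It also fails if it takes over 72 s, if anything falls off the work surface, if the arm or the gripper's body presses on something with over 40 N, if the wrist force passes 120 N, or if a joint passes its speed limit or range.

## Working session

There is one attempt and no reset: what is moved stays moved. The work goes in short steps, Python scripts to look and compute and a tool call to move; the robot and the scene stay as the last step left them, time stands still between calls to the robot, and variables do not carry over. Pictures are saved under pics/ and viewed, and the job is handed in when it is done.

Besides the shell and the picture viewer there is one more tool, called after ">>>" as a command line: name --argument value ..., lists and objects as JSON in quotes. step_arm: Moves the arm, as the interface text tells. Its arguments: {"type":"object","properties":{"steps":{"type":"array","items":{"type":"array","items":{"type":"array","items":{"type":"number"}}}},"force":{"type":"number"}},"required":["steps"]}

```bash
ls; mkdir -p pics; python3 - <<'E'
from bench import ctrl
import cv2, numpy as np
print(ctrl.observe())
for n in ("scene","top"):
    im=ctrl.snapshot(n); cv2.imwrite(f"pics/{n}0.png",im)
    p=ctrl.camera_params(n); print(n,p)
E
```

```text
pics
{'time_s': 0.0, 'joint_positions': array([-1.34710089e+00,  1.59050179e-01,  1.59826193e+00, -1.99623925e-05,
        1.38617396e+00, -2.10087126e-01]), 'qd': array([-2.81080716e-04,  5.57525407e-04,  4.31762174e-04, -5.49593331e-04,
       -2.16554118e-03,  7.52298561e-05]), 'joint_torque': array([ 2.69305310e-03, -3.85572839e+01, -3.22106409e+01,  7.03094364e-02,
        3.77968512e-02, -1.20835325e-04]), 'eef_pos': array([ 0.24151321, -0.52111856,  0.21360341]), 'tool_rot': array([ 0.59540196,  0.3811521 ,  0.59636483, -0.38022173]), 'contact_force': array([ 0.95294064,  0.19612423, -0.51123098]), 'ft_torque': array([-0.00281123, -0.02581799, -0.00519604]), 'opening': 0.09232252614365895}
scene {'fx': 497.58257271500736, 'fy': 497.58257271500736, 'cx': 252.62252092893297, 'cy': 191.81541580887722, 'world_to_cam': array([[ 6.15954906e-01,  7.87780786e-01,  9.93074908e-04,
        -3.46145864e-01],
       [ 5.80283979e-01, -4.52862730e-01, -6.76894269e-01,
        -2.22923562e-01],
       [-5.32794573e-01,  4.17512612e-01, -7.36079590e-01,
         2.02353851e+00],
       [ 0.00000000e+00,  0.00000000e+00,  0.00000000e+00,
         1.00000000e+00]])}
top {'fx': 433.28037635809716, 'fy': 433.28037635809716, 'cx': 259.0139580842639, 'cy': 185.32568817412107, 'world_to_cam': array([[ 0.02235021, -0.99972448, -0.00717229,  0.03436359],
       [-0.9962776 , -0.02167458, -0.08343349,  0.53129786],
       [ 0.08325504,  0.00901035, -0.99648754,  1.33448349],
       [ 0.        ,  0.        ,  0.        ,  1.        ]])}
```

View pics/scene0.png

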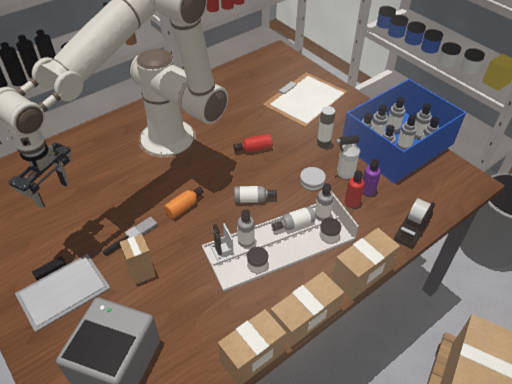

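View pics/top0.png

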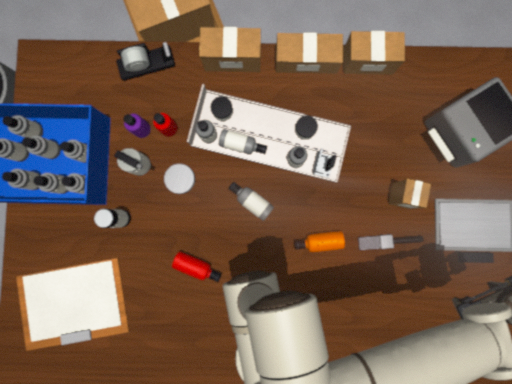

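```bash
cat > h.py <<'E'
from bench import ctrl
import cv2, numpy as np
P={n:ctrl.camera_params(n) for n in("scene","top")}
def proj(n,X):
    p=P[n];c=p["world_to_cam"]@np.r_[X,1];return np.array([p["fx"]*c[0]/c[2]+p["cx"],p["fy"]*c[1]/c[2]+p["cy"]])
def ray(n,u,v):
    p=P[n];T=p["world_to_cam"];d=T[:3,:3].T@np.array([(u-p["cx"])/p["fx"],(v-p["cy"])/p["fy"],1]);return -T[:3,:3].T@T[:3,3],d
def onz(n,u,v,z):
    o,d=ray(n,u,v);return o+d*(z-o[2])/d[2]
def crop(im,r0,r1,c0,c1,k,name):
    cv2.imwrite(f"pics/{name}.png",cv2.resize(im[r0:r1,c0:c1],None,fx=k,fy=k,interpolation=cv2.INTER_CUBIC))
E
python3 - <<'E'
from h import *
t=cv2.imread("pics/top0.png");s=cv2.imread("pics/scene0.png")
crop(t,75,225,180,360,4,"topc0");crop(s,170,290,190,370,4,"scenec0")
ctrl.snapshot("top");ctrl.snapshot("scene")
for n in("top","scene"):
  for q in("bottle_end_mid","bottle_lane_mid","bottle_table_mid","bottle_stop_mid","row_stop_grip","tray"):
    for r in ctrl.cut_out(n,q)[:6]:
        m=r["mask"];ys,xs=np.nonzero(m)
        print(n,q,round(r["conf"],2),np.round(r["at"]),m.sum(),xs.min(),xs.max(),ys.min(),ys.max())
E
```

```text
top bottle_end_mid 0.9 [125. 167.] 486 153 178 112 137
top bottle_end_mid 0.77 [128. 134.] 474 124 150 114 137
top bottle_end_mid 0.69 [132. 208.] 404 196 217 120 143
top bottle_lane_mid 0.62 [145. 240.] 804 218 266 129 153
top bottle_lane_mid 0.37 [194. 409.] 971 390 430 180 208
top bottle_table_mid 0.83 [269. 197.] 880 172 222 252 281
top bottle_table_mid 0.81 [241. 324.] 840 294 345 230 251
top bottle_table_mid 0.63 [163. 136.] 660 116 150 150 175
top bottle_table_mid 0.38 [129. 308.] 410 295 316 116 139
top bottle_stop_mid 0.76 [154. 295.] 294 289 306 146 166
top bottle_stop_mid 0.62 [162. 135.] 651 115 150 149 175
top row_stop_grip 0.61 [166. 323.] 428 313 336 150 177
top tray 0.79 [137. 276.] 6858 188 350 86 181
scene bottle_end_mid 0.91 [178. 373.] 517 362 381 158 194
scene bottle_end_mid 0.83 [200. 326.] 525 315 333 183 220
scene bottle_end_mid 0.67 [188. 355.] 527 345 363 170 207
scene bottle_lane_mid 0.72 [222. 296.] 617 271 314 206 229
scene bottle_table_mid 0.87 [143. 255.] 478 233 272 134 151
scene bottle_table_mid 0.86 [203. 183.] 566 164 201 188 217
scene bottle_table_mid 0.62 [196. 250.] 576 234 276 186 201
scene bottle_stop_mid 0.65 [263. 262.] 484 247 267 246 271
scene bottle_stop_mid 0.58 [226. 248.] 559 237 254 209 246
scene row_stop_grip 0.76 [248. 222.] 530 210 233 225 259
scene tray 0.94 [246. 274.] 5422 202 357 195 290
scene tray 0.64 [192. 248.] 581 234 276 186 201
```

```bash
sleep 0
```

```text
(no output)
```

View pics/topc0.png

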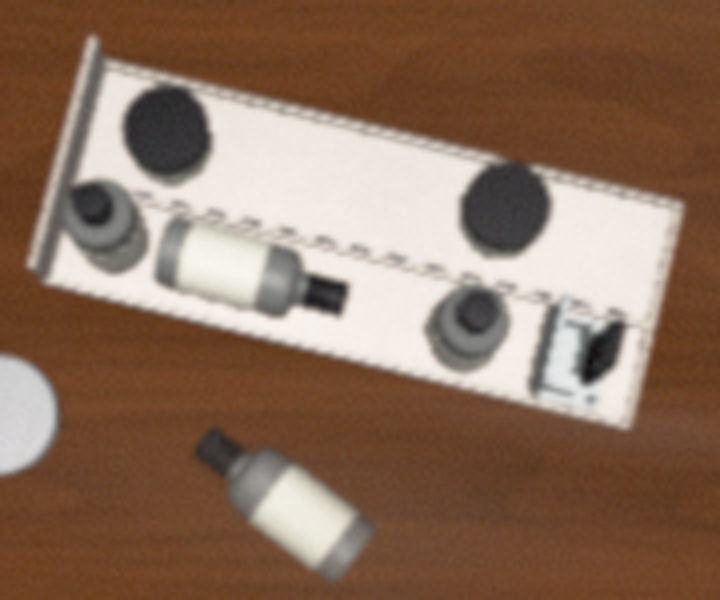

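View pics/scenec0.png

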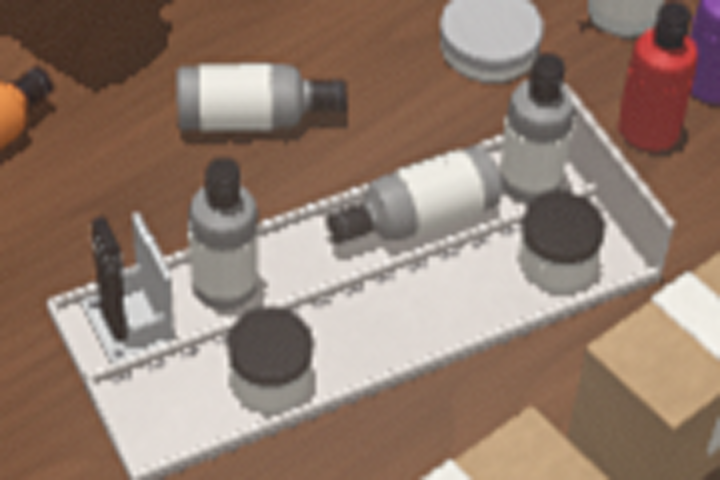

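```bash
cat > fit.py <<'E'
from h import *
from scipy.optimize import least_squares
obs=[("top",338,181.5,-.041,-.235,.012),("top",351,126.5,.141,-.235,.012),("top",203.2,84.8,.141,.237,.075),("top",187.7,142,-.041,.237,.075),
("scene",202.7,245.5,-.041,-.235,.012),("scene",224,289.5,.141,-.235,.003),("scene",358,226,.141,.237,.075)]
def tw(q,p):
    c,s=np.cos(q[2]),np.sin(q[2]);return np.array([q[0]+c*p[0]-s*p[1],q[1]+s*p[0]+c*p[1],p[2]])
def res(q):return np.concatenate([proj(n,tw(q,(x,y,z)))-(u,v) for n,u,v,x,y,z in obs])
o=least_squares(res,[.57,0,.2])
q=o.x
if __name__=="__main__":
    print(q,np.round(o.fun.reshape(-1,2),1))
E
python3 fit.py
python3 - <<'E'
from fit import *
def lab(q,w):
    c,s=np.cos(q[2]),np.sin(q[2]);d=np.array(w)[:2]-q[:2];return np.round([c*d[0]+s*d[1],-s*d[0]+c*d[1]],4)
C=lambda n,x,y:(180+x/4-.375,75+y/4-.375) if n=="top" else (190+x/4-.375,170+y/4-.375)
for nm,a in dict(end_cap=("top",95,201,.150),stop_cap=("top",473,308,.150),end_capS=("scene",547,66,.150),stop_capS=("scene",222,168,.15)).items():
    w=onz(a[0],*C(*a[:3]),a[3]);print(nm,w.round(4),lab(q,w))
# lane and table axes: lying axis z
for nm,n,pts,z in [("lane","top",[(165,245),(345,298)],.031),("table","top",[(353,555),(205,448)],.028),("lane","scene",[(490,178),(335,225)],.031),("table","scene",[(183,98),(345,103)],.028)]:
    W=[onz(n,*C(n,*p),z) for p in pts];d=W[1]-W[0]
    print(nm,n,[w.round(3) for w in W],[lab(q,w) for w in W],np.linalg.norm(d).round(3),np.arctan2(d[1],d[0]).round(3))
E
```

```text
[ 0.64104232  0.02168314 -0.22670154] [[-1.4  0.1]
 [-1.2  0. ]
 [ 1.   0.1]
 [ 1.1 -0.3]
 [ 0.  -0. ]
 [ 0.3  1. ]
 [-0.7 -0.7]]
end_cap [0.6904 0.2086 0.15  ] [0.0061 0.1932]
stop_cap [ 0.6186 -0.0638  0.15  ] [-0.0027 -0.0883]
end_capS [0.689  0.2077 0.15  ] [0.005 0.192]
stop_capS [ 0.6121 -0.0692  0.15  ] [-0.0078 -0.095 ]
lane top [array([0.683, 0.169, 0.031]), array([0.644, 0.027, 0.031])] [array([0.0077, 0.1533]), array([0.0016, 0.0059])] 0.148 -1.839
table top [array([0.443, 0.017, 0.028]), array([0.524, 0.134, 0.028])] [array([-0.1916, -0.0494]), array([-0.1393,  0.0828])] 0.142 0.967
lane scene [array([0.681, 0.166, 0.031]), array([0.639, 0.028, 0.031])] [array([0.007 , 0.1493]), array([-0.0031,  0.0057])] 0.144 -1.868
table scene [array([0.443, 0.015, 0.028]), array([0.536, 0.125, 0.028])] [array([-0.1917, -0.051 ]), array([-0.1254,  0.0772])] 0.144 0.866
```

```bash
cat > sil.py <<'E'
from fit import *
from scipy.optimize import minimize
a=np.linspace(0,2*np.pi,25)
def pts(c,ax):  # c = mid point, ax base->cap; returns hull lists
    ax=ax/np.linalg.norm(ax);u=np.cross(ax,[0,0,1.]) if abs(ax[2])<.9 else np.cross(ax,[1,0,0]);u/=np.linalg.norm(u);w=np.cross(ax,u)
    ring=lambda s,r:[c+ax*(s-.075)+r*(np.cos(t)*u+np.sin(t)*w) for t in a]
    return [ring(0,.028)+ring(.1,.028),ring(.1,.028)+ring(.116,.014),ring(.116,.014)+ring(.15,.014)]
K=4
def render(n,c,ax,roi):
    r0,r1,c0,c1=roi;m=np.zeros(((r1-r0)*K,(c1-c0)*K),np.uint8)
    for L in pts(c,ax):
        q=np.array([proj(n,X) for X in L]);q=((q-[c0,r0]+.5)*K).astype(np.float32)
        cv2.fillConvexPoly(m,cv2.convexHull(q).round().astype(int),1)
    return m
def up(mask,roi):
    r0,r1,c0,c1=roi;return cv2.resize(mask[r0:r1,c0:c1].astype(np.float32),None,fx=K,fy=K,interpolation=cv2.INTER_LINEAR)>.5
def roi_of(mask,p=8):
    ys,xs=np.nonzero(mask);return max(ys.min()-p,0),min(ys.max()+p,384),max(xs.min()-p,0),min(xs.max()+p,512)
def fitlie(masks,x0,z,shift=False):
    R={n:roi_of(m) for n,m in masks.items()};U={n:up(m,R[n]) for n,m in masks.items()}
    def cost(v):
        s=0
        for n in masks:
            m=render(n,np.array([v[0],v[1],z]),np.array([np.cos(v[2]),np.sin(v[2]),0]),R[n])>0
            s+=1-(m&U[n]).sum()/(m|U[n]).sum()
        return s
    b=minimize(cost,x0,method="Nelder-Mead",options=dict(initial_simplex=np.array(x0)+np.array([[0,0,0],[.012,0,0],[0,.012,0],[0,0,.12]])))
    return b.x,b.fun
def gmask(im,u,v,half=32):  # grabcut around a bottle
    pass
E
cat > seg.py <<'E'
from sil import *
def grab(im,poly):  # poly: probable fg model mask (full res), dilated for bg
    g=np.full(im.shape[:2],cv2.GC_BGD,np.uint8)
    d=cv2.dilate(poly,np.ones((3,3)),iterations=5);g[d>0]=cv2.GC_PR_BGD;g[poly>0]=cv2.GC_PR_FGD
    e=cv2.erode(poly,np.ones((3,3)),iterations=2);g[e>0]=cv2.GC_FGD
    ys,xs=np.nonzero(d);r0,r1,c0,c1=ys.min()-15,ys.max()+15,xs.min()-15,xs.max()+15
    sub=np.ascontiguousarray(im[r0:r1,c0:c1]);gm=g[r0:r1,c0:c1].copy()
    cv2.grabCut(sub,gm,None,np.zeros((1,65)),np.zeros((1,65)),5,cv2.GC_INIT_WITH_MASK)
    o=np.zeros_like(g);o[r0:r1,c0:c1]=(gm==1)|(gm==3);return o
E
python3 - <<'E'
from seg import *
ims={n:cv2.imread(f"pics/{n}0.png") for n in("top","scene")}
def full(n,v,z):
    m=render(n,np.array([v[0],v[1],z]),np.array([np.cos(v[2]),np.sin(v[2]),0]),(0,384,0,512));return (cv2.resize(m,(512,384),interpolation=cv2.INTER_AREA)>0).astype(np.uint8)
for nm,x0,z in(("table",[.486,.073,.92],.028),("lane",[.662,.098,-1.85],.031)):
    v=np.array(x0)
    for k in range(2):
        M={n:grab(ims[n],full(n,v,z)) for n in ims};
        v,f=fitlie(M,v,z)
    print(nm,v.round(4),f,{n:m.sum() for n,m in M.items()})
    for n in M:
        vv,ff=fitlie({n:M[n]},v,z);print("  ",n,vv.round(4),ff.round(3), "cap",(vv[:2]+.058*np.array([np.cos(vv[2]),np.sin(vv[2])])).round(4))
        r=roi_of(M[n],12);o=cv2.resize(ims[n],None,fx=8,fy=8)[r[0]*8:r[1]*8,r[2]*8:r[3]*8]
        for Mx,col in((M[n],(0,255,0)),(full(n,v,z),(0,0,255))):
            mm=cv2.resize(Mx,None,fx=8,fy=8,interpolation=0)[r[0]*8:r[1]*8,r[2]*8:r[3]*8]
            cs,_=cv2.findContours(mm.copy(),0,1);cv2.drawContours(o,cs,-1,col,2)
        cv2.imwrite(f"pics/f_{nm}_{n}.png",cv2.resize(o,(390,290)))
a=[cv2.imread(f"pics/f_{nm}_{n}.png") for nm in("table","lane") for n in ims]
cv2.imwrite("pics/fits.png",np.vstack([np.hstack(a[:2]),np.hstack(a[2:])]))
E
```

```text
table [0.4861 0.0737 0.9436] 0.2830331901766091 {'top': np.uint64(750), 'scene': np.uint64(715)}
   top [0.4859 0.0746 0.9459] 0.055 cap [0.5199 0.1217]
   scene [0.4933 0.068  0.9199] 0.19 cap [0.5284 0.1141]
lane [ 0.6607  0.0978 -1.8216] 0.39321771338932954 {'top': np.uint64(814), 'scene': np.uint64(851)}
   top [ 0.6611  0.0985 -1.8214] 0.118 cap [0.6467 0.0423]
   scene [ 0.6626  0.0902 -1.7538] 0.24 cap [0.652  0.0332]
```

View pics/fits.png

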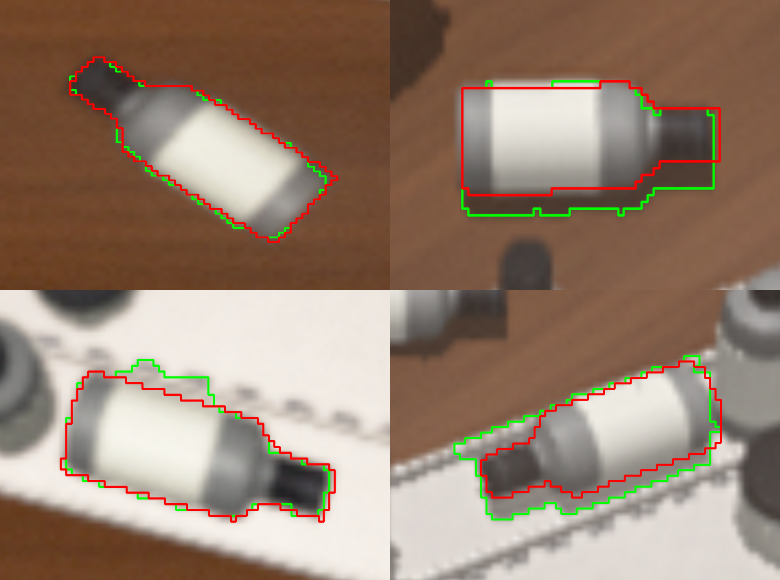

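```bash
cat > mv.py <<'E'
from fit import *
from scipy.spatial.transform import Rotation as Ro
def lab(w):
    c,s=np.cos(q[2]),np.sin(q[2]);d=np.array(w)[:2]-q[:2];return np.array([c*d[0]+s*d[1],-s*d[0]+c*d[1]])
def state():
    o=ctrl.observe();w,x,y,z=o["tool_rot"];return o,Ro.from_quat([x,y,z,w]).as_matrix()
def go(target,zdir=None):
    "target TCP world; zdir world angle of tool z; prints tool frame shift and turn (turn done in first rows)"
    o,R=state();d=np.array(target)-o["eef_pos"]
    print("t",round(o["time_s"],2),"tcp",o["eef_pos"].round(4),"tray",lab(o["eef_pos"]).round(4),"zang",round(np.arctan2(R[1,2],R[0,2]),3),"open",round(o["opening"],4),"F",o["contact_force"].round(1),"j",o["joint_positions"].round(2))
    print("shift toolframe (no turn):",(R.T@d).round(4))
    if zdir is not None:
        za=np.arctan2(R[1,2],R[0,2]);dz=(zdir-za+np.pi/2)%np.pi-np.pi/2
        # tool x down: + turn about tool x => world yaw decreases
        print("turn about x:",round(-dz,3),"or",round(-dz-np.sign(-dz)*np.pi,3))
        Rn=R@Ro.from_rotvec([-dz,0,0]).as_matrix();print("shift after turn:",(Rn.T@d).round(4))
def T(x,y,z):return tw(q,(x,y,z))
if __name__=="__main__":
    o,R=state();print(R.round(3))
    print("end",lab(onz("top",*proj("top",[0.6904,.2086,.15]),.15)))
    for c in((.6463,.0418),(.6608,.098),(.520,.121)):print(c,lab(c).round(4))
    go(T(*lab((.6463,.0418)),.019),q[2])
    for yaw in(.945+np.pi/2,):go([.52,.121,.012],yaw)
E
python3 mv.py
```

```text
[[-0.     0.907  0.42 ]
 [-0.     0.42  -0.907]
 [-1.    -0.     0.   ]]
end [0.00608246 0.19322809]
(0.6463, 0.0418) [0.0006 0.0208]
(0.6608, 0.098) [0.0021 0.0788]
(0.52, 0.121) [-0.1403  0.0696]
t 0.8 tcp [ 0.2417 -0.5217  0.2146] tray [-0.267  -0.6193] zang -1.137 open 0.0917 F [-0.3  0.3 -0.9] j [-1.35  0.16  1.6  -0.    1.39 -0.21]
shift toolframe (no turn): [ 0.1956  0.604  -0.3413]
turn about x: -0.91 or 2.231
shift after turn: [0.1956 0.6401 0.2676]
t 0.8 tcp [ 0.2417 -0.5217  0.2146] tray [-0.267  -0.6193] zang -1.137 open 0.0917 F [-0.3  0.3 -0.9] j [-1.35  0.16  1.6  -0.    1.39 -0.21]
shift toolframe (no turn): [ 0.2026  0.5227 -0.4662]
turn about x: -0.511 or 2.63
shift after turn: [ 0.2026  0.684  -0.1509]
```

```bash
python3 -c "
from mv import *
go(T(.0055,.1925,.214),q[2])"
```

```text
t 0.8 tcp [ 0.2417 -0.5217  0.2146] tray [-0.267  -0.6193] zang -1.137 open 0.0917 F [-0.3  0.3 -0.9] j [-1.35  0.16  1.6  -0.    1.39 -0.21]
shift toolframe (no turn): [ 6.000e-04  7.132e-01 -4.739e-01]
turn about x: -0.91 or 2.231
shift after turn: [6.000e-04 8.118e-01 2.725e-01]
```

>>> step_arm --steps '[[[0,0,0,-0.182,0],[0,0,0,-0.182,0],[0,0,0,-0.182,0],[0,0,0,-0.182,0],[0,0,0,-0.182,0],[0,0.054,0.018,0,0],[0,0.054,0.018,0,0],[0,0.054,0.018,0,0],[0,0.054,0.018,0,0],[0,0.054,0.018,0,0],[0,0.054,0.018,0,0],[0,0.054,0.018,0,0],[0,0.054,0.018,0,0],[0,0.054,0.018,0,0],[0,0.054,0.018,0,0],[0,0.054,0.018,0,0],[0,0.054,0.018,0,0],[0,0.054,0.018,0,0],[0,0.054,0.018,0,0],[0,0.054,0.018,0,0]]]' --force 20

```text
time_s: 3.3
eef_pos: [0.6879, 0.2084, 0.2146]
tool_rot: [0.703, 0.08, 0.702, -0.08]
contact_force: [1.3, -0.6, -0.5]
opening: 0.0919
```

```bash
python3 -c "
from mv import *
go(T(.0055,.1925,.122),q[2])
im=ctrl.snapshot('scene');crop(im,80,290,190,400,3,'s1')"
```

```text
t 3.3 tcp [0.6879 0.2084 0.2146] tray [0.0037 0.1924] zang -0.227 open 0.0919 F [ 1.3 -0.6 -0.5] j [ 0.13  0.53  1.13 -0.    1.48  0.35]
shift toolframe (no turn): [0.0926 0.0001 0.0018]
turn about x: -0.0 or 3.141
shift after turn: [0.0926 0.0001 0.0018]
```

View pics/s1.png

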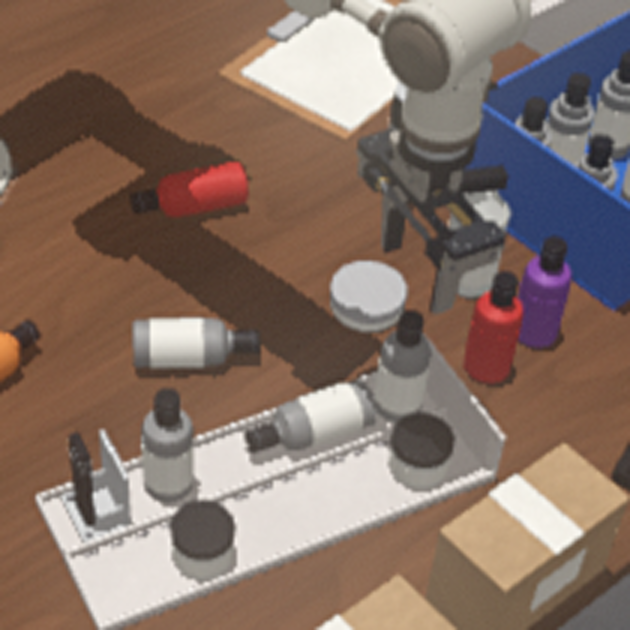

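```bash
python3 -c "
from mv import *
p=proj('scene',[.6879,.2084,.2146]);print((p-[190,80])*3, (proj('scene',[.6879,.2084,.15])-[190,80])*3)
for d in(-.046,.046): print((proj('scene',T(.0037+d,.1924,.2146))-[190,80])*3)"
```

```text
[415.58645407 275.7916097 ] [408.89951324 317.48445727]
[393.55692027 248.47637968]
[438.30420263 304.14721334]
```

>>> step_arm --steps '[[[0.031,0,0.001,0,0],[0.031,0,0.001,0,0],[0.0305,0,0,0,0],[0,0,0,0,120],[0,0,0,0,160],[0,0,0,0,255],[0,0,0,0,255],[0,0,0,0,255],[0,0,0,0,255],[0,0,0,0,255]]]' --force 15

```text
time_s: 4.6
eef_pos: [0.6889, 0.2063, 0.1221]
tool_rot: [0.703, 0.08, 0.703, -0.08]
contact_force: [-0.5, -0.5, 0.9]
opening: 0.0278
```

```bash
python3 -c "
from mv import *
go(T(.0,.204,.122),q[2])
im=ctrl.snapshot('scene');crop(im,120,260,230,400,4,'s2')
im=ctrl.snapshot('top');crop(im,75,195,170,350,4,'t2')"
```

```text
t 4.6 tcp [0.6889 0.2063 0.1221] tray [0.0052 0.1906] zang -0.227 open 0.0278 F [-0.5 -0.5  0.9] j [0.12 0.6  1.22 0.   1.33 0.35]
shift toolframe (no turn): [ 0.0001  0.0134 -0.0052]
turn about x: -0.0 or 3.141
shift after turn: [ 0.0001  0.0134 -0.0052]
```

View pics/s2.png

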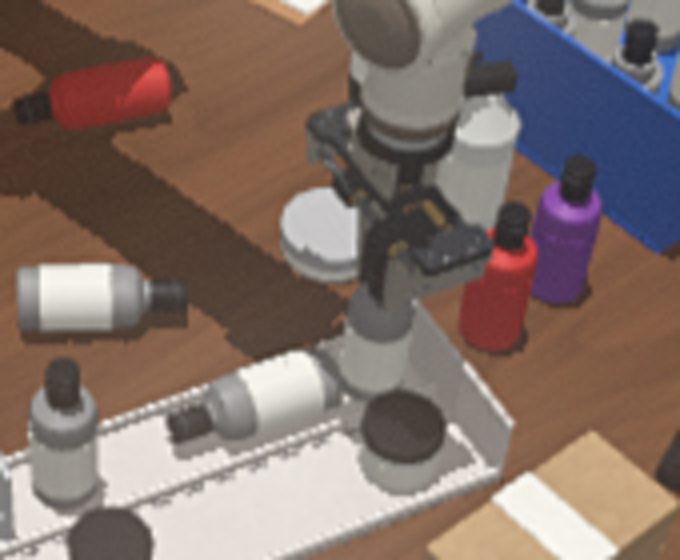

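>>> step_arm --steps '[[[-0.005,0,0,0,255],[-0.003,0,0,0,255],[0,0.004,-0.0025,0,255],[0,0.004,-0.0025,0,255],[0,0.003,0,0,255],[0.004,0,0,0,255],[0.0035,0,0,0,255],[0,0,0,0,255],[0,0,0,0,150],[0,0,0,0,120],[0,0,0,0,80],[0,0,0,0,0],[-0.02,0,0,0,0],[-0.04,0,0,0,0],[-0.04,0,0,0,0]]]'

```text
time_s: 6.58
eef_pos: [0.6867, 0.2182, 0.2254]
tool_rot: [0.703, 0.08, 0.702, -0.08]
contact_force: [-0.2, -0.9, -0.1]
opening: 0.0919
```

```bash
python3 -c "
from mv import *
go(T(.0006,.0208,.19),q[2])
im=ctrl.snapshot('scene');crop(im,150,260,190,400,3,'s3')
im=ctrl.snapshot('top');crop(im,75,195,170,350,4,'t3')"
```

```text
t 6.58 tcp [0.6867 0.2182 0.2254] tray [0.0004 0.2017] zang -0.227 open 0.0919 F [-0.2 -0.9 -0.1] j [0.14 0.53 1.11 0.   1.5  0.37]
shift toolframe (no turn): [ 0.0353 -0.1809  0.0002]
turn about x: -0.0 or 3.141
shift after turn: [ 0.0353 -0.1809  0.0002]
```

View pics/s3.png

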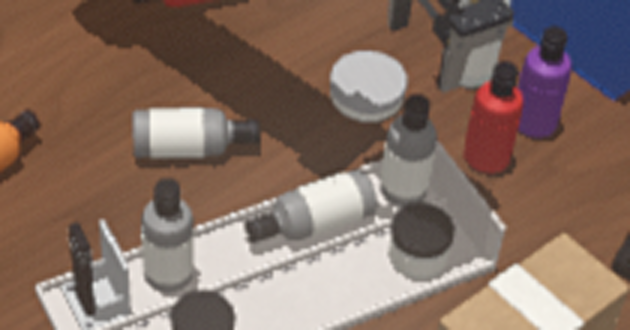

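>>> step_arm --steps '[[[0,-0.06,0,0,60],[0,-0.06,0,0,80],[0,-0.061,0,0,80],[0.05,0,0,0,80],[0.05,0,0,0,80],[0.05,0,0,0,80],[0.035,0,0,0,80],[0.02,0,0,0,80],[0,0,0,0,80]]]'

```text
time_s: 7.8
eef_pos: [0.6459, 0.0418, 0.0174]
tool_rot: [0.702, 0.08, 0.703, -0.08]
contact_force: [0.8, -0.1, 0.9]
opening: 0.063
```

```bash
python3 -c "
from mv import *
go(T(.0006,.0208,.019),q[2])
im=ctrl.snapshot('scene');crop(im,130,260,210,380,4,'s4')
im=ctrl.snapshot('top');crop(im,75,195,170,350,4,'t4')"
```

```text
t 7.8 tcp [0.6459 0.0418 0.0174] tray [0.0002 0.0207] zang -0.227 open 0.063 F [ 0.8 -0.1  0.9] j [-0.12  0.55  1.51  0.    1.08  0.11]
shift toolframe (no turn): [-0.0016  0.0001  0.0004]
turn about x: -0.0 or 3.141
shift after turn: [-0.0016  0.0001  0.0004]
```

View pics/s4.png

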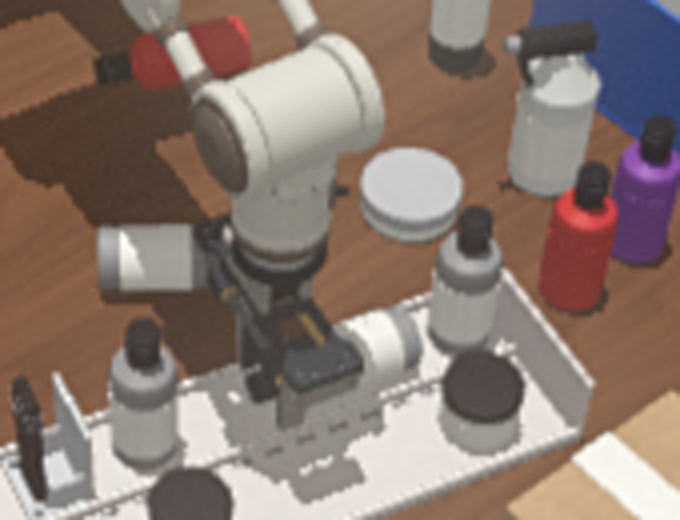

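View pics/t4.png

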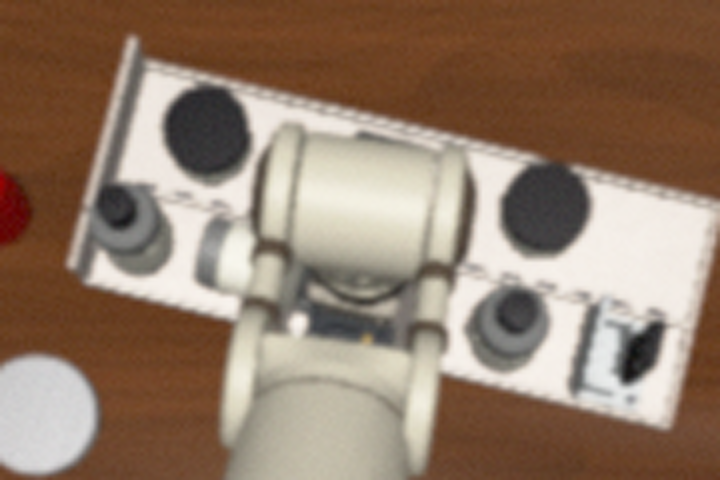

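>>> step_arm --steps '[[[-0.0015,0,0,0,120],[0,0,0,0,160],[0,0,0,0,255],[0,0,0,0,255],[0,0,0,0,255],[0,0,0,0,255],[-0.004,0,0,0,255],[-0.008,0,0,0,255],[-0.008,0,0,0,255],[-0.008,0,0,0,255],[-0.008,0,0,0,255]]]' --force 5

```text
time_s: 9.28
eef_pos: [0.6459, 0.0418, 0.0558]
tool_rot: [0.703, 0.08, 0.702, -0.08]
contact_force: [0.8, 0.2, -1.9]
opening: 0.028
```

```bash
python3 -c "
from mv import *
go(T(.0006,.0208,.155),q[2])
im=ctrl.snapshot('scene');crop(im,130,260,210,380,4,'s5')"
```

```text
t 9.28 tcp [0.6459 0.0418 0.0558] tray [0.0002 0.0207] zang -0.227 open 0.028 F [ 0.8  0.2 -1.9] j [-0.12  0.5   1.5  -0.    1.14  0.11]
shift toolframe (no turn): [-0.0992  0.0001  0.0004]
turn about x: -0.0 or 3.141
shift after turn: [-0.0992  0.0001  0.0004]
```

View pics/s5.png

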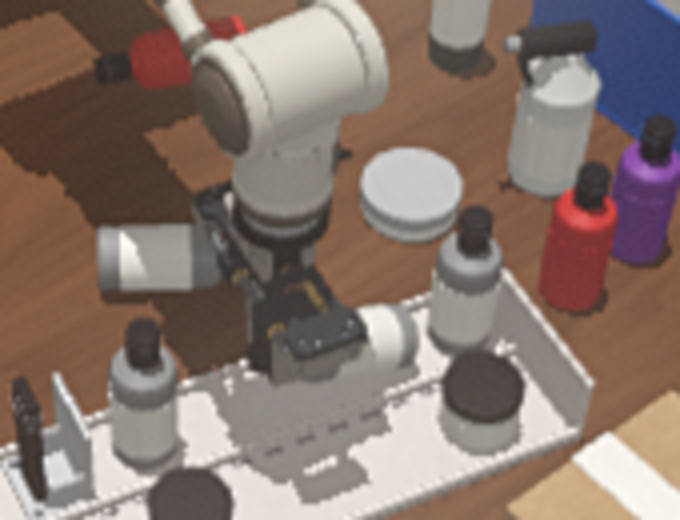

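>>> step_arm --steps '[[[-0.01,0,0,0,255],[-0.01,0,0,0,255],[-0.01,0,0,0,255],[-0.01,0,0,0,255],[-0.01,0,0,0,255],[-0.01,0,0,0,255],[-0.01,0,0,0,255],[-0.01,0,0,0,255],[-0.01,0,0,0,255],[-0.009,0,0,0,255],[0,0,0,0,255],[0,0,0,0,255]]]'

```text
time_s: 10.82
eef_pos: [0.6456, 0.0418, 0.1537]
tool_rot: [0.702, 0.08, 0.703, -0.08]
contact_force: [-0.2, -0.0, -1.9]
opening: 0.028
```

```bash
python3 -c "
from mv import *
go(T(.0,.146,.155),q[2])
im=ctrl.snapshot('scene');crop(im,110,260,210,380,4,'s6')"
```

```text
t 10.82 tcp [0.6456 0.0418 0.1537] tray [-0.0001  0.0206] zang -0.227 open 0.028 F [-0.2 -0.  -1.9] j [-0.12  0.39  1.44  0.    1.31  0.11]
shift toolframe (no turn): [-0.0013  0.1254  0.    ]
turn about x: -0.0 or 3.141
shift after turn: [-1.300e-03  1.254e-01  1.000e-04]
```

View pics/s6.png

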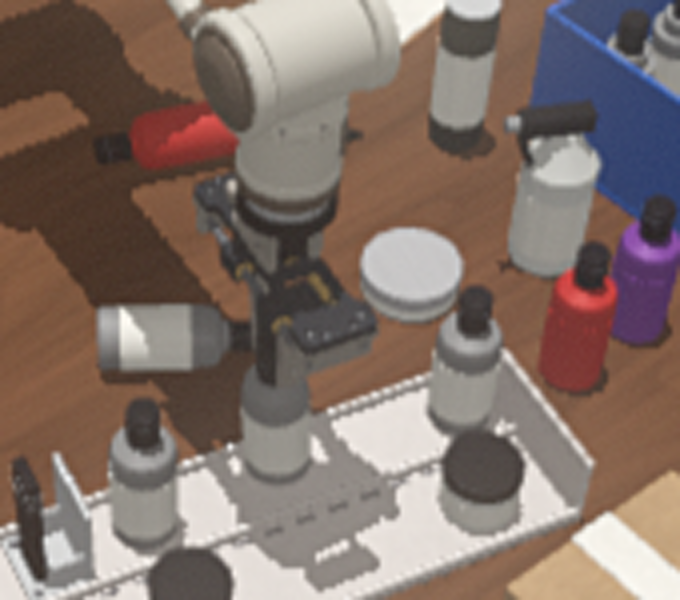

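>>> step_arm --steps '[[[0,0,0,0,255],[0,0,0,0,255],[0,0.01,0,0,255],[0,0.02,0,0,255],[0,0.02,0,0,255],[0,0.02,0,0,255],[0,0.02,0,0,255],[0,0.02,0,0,255],[0,0.008,0,0,255],[0,0.003,0,0,255],[0.01,0,0,0,255],[0.01,0,0,0,255],[0,0,0,0,255]]]' --force 30

```text
time_s: 12.5
eef_pos: [0.6718, 0.159, 0.132]
tool_rot: [0.701, 0.08, 0.704, -0.081]
contact_force: [-0.1, -0.9, -1.5]
opening: 0.0271
```

```bash
python3 -c "
from mv import *
go(T(.0,.146,.124),q[2])
im=ctrl.snapshot('scene');crop(im,110,260,210,380,4,'s7')"
```

```text
t 12.5 tcp [0.6718 0.159  0.132 ] tray [-0.0009  0.1408] zang -0.228 open 0.0271 F [-0.1 -0.9 -1.5] j [ 0.06  0.52  1.31 -0.    1.32  0.29]
shift toolframe (no turn): [0.008  0.0052 0.0009]
turn about x: -0.001 or 3.141
shift after turn: [0.008  0.0052 0.0009]
```

View pics/s7.png

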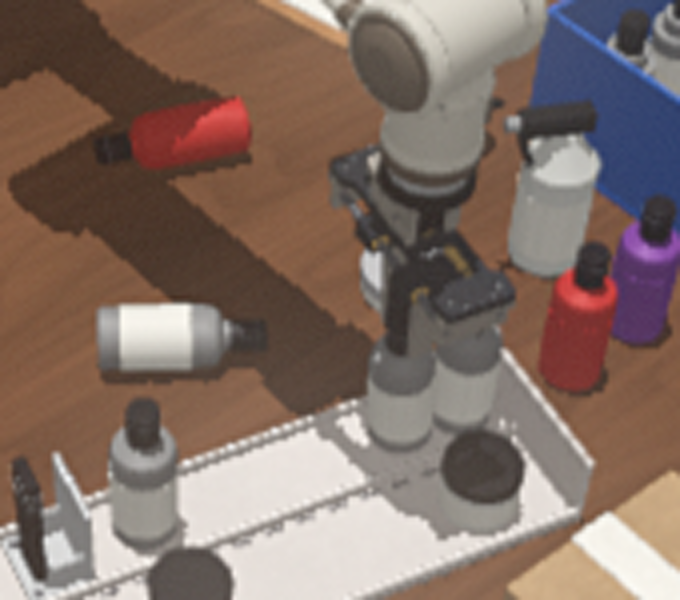

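>>> step_arm --steps '[[[0.003,0,0.001,0,255],[0.003,0,0,0,255],[0,0,0,0,255]]]'

```text
time_s: 12.92
eef_pos: [0.6749, 0.1596, 0.1297]
tool_rot: [0.703, 0.08, 0.702, -0.08]
contact_force: [-0.2, 0.3, 4.2]
opening: 0.0274
```

>>> step_arm --steps '[[[0.002,0,0,0,255],[0,0,0,0,255]]]'

```text
time_s: 13.18
eef_pos: [0.6754, 0.16, 0.1295]
tool_rot: [0.704, 0.08, 0.701, -0.08]
contact_force: [-2.0, 1.2, 11.1]
opening: 0.0276
```

```bash
python3 -c "
from mv import *
im=ctrl.snapshot('scene');crop(im,130,250,270,380,6,'s8')"
```

```text
(no output)
```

View pics/s8.png

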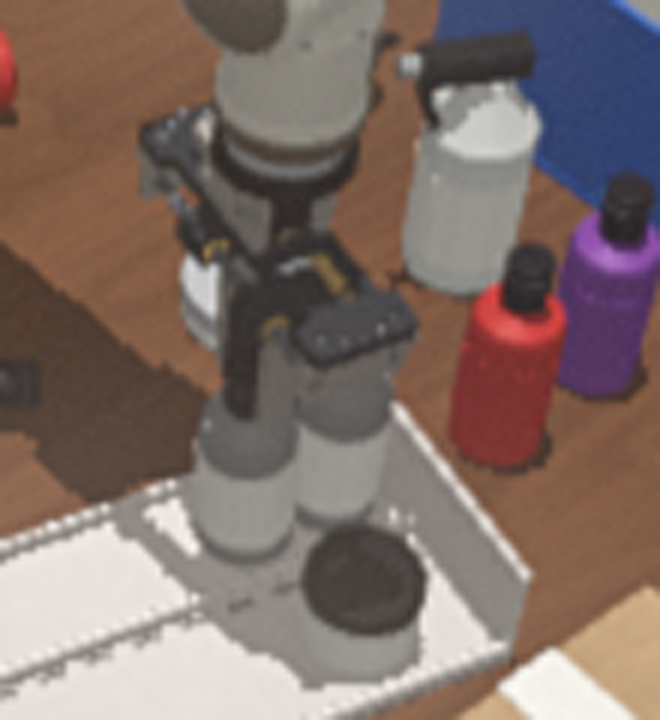

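>>> step_arm --steps '[[[-0.0025,0,0,0,255],[0,0,0,0,255]]]' --force 6

```text
time_s: 13.48
eef_pos: [0.6747, 0.1595, 0.1294]
tool_rot: [0.703, 0.08, 0.702, -0.08]
contact_force: [0.3, 0.7, 4.3]
opening: 0.0279
```

>>> step_arm --steps '[[[0,0,0,0,172],[0,0,0,0,160],[0,0,0,0,140],[0,0,0,0,80],[0,0,0,0,30],[-0.03,0,0,0,0],[-0.05,0,0,0,0],[-0.03,0,0,0,0]]]'

```text
time_s: 14.48
eef_pos: [0.6749, 0.1595, 0.2418]
tool_rot: [0.704, 0.08, 0.701, -0.08]
contact_force: [-1.0, -0.0, 1.5]
opening: 0.0893
```

```bash
python3 -c "
from mv import *
go([.52,.121,.15],.945-np.pi/2)
im=ctrl.snapshot('scene');crop(im,130,260,190,380,4,'s9')
im=ctrl.snapshot('top');crop(im,75,195,170,350,4,'t9')"
```

```text
t 14.47 tcp [0.6749 0.1595 0.2418] tray [0.002  0.1419] zang -0.227 open 0.0893 F [-1.  -0.   1.5] j [0.06 0.45 1.19 0.   1.5  0.29]
shift toolframe (no turn): [ 0.0913 -0.0725 -0.1426]
turn about x: 0.399 or -2.743
shift after turn: [ 0.0913 -0.1222 -0.1033]
```

View pics/s9.png

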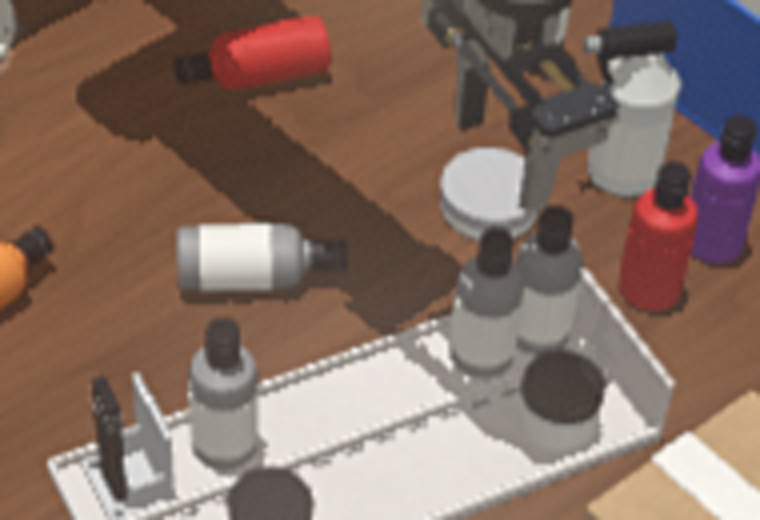

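View pics/t9.png

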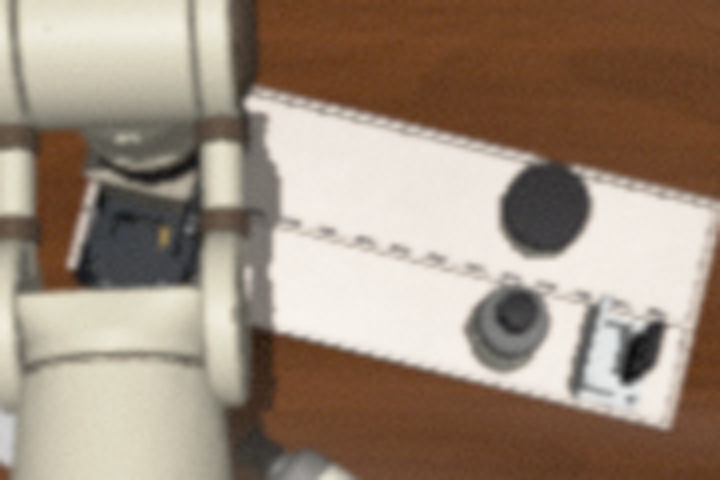

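>>> step_arm --steps '[[[0,0,0,0.133,0],[0,0,0,0.133,0],[0,0,0,0.133,0],[0,-0.041,-0.034,0,20],[0,-0.041,-0.034,0,40],[0,-0.04,-0.035,0,60],[0.05,0,0,0,60],[0.05,0,0,0,60],[0.05,0,0,0,60],[0.045,0,0,0,60],[0,0,0,0,60]]]' --force 5

```text
time_s: 15.95
eef_pos: [0.514, 0.1208, 0.0386]
tool_rot: [0.669, 0.217, 0.676, -0.219]
contact_force: [-0.4, -0.2, 0.4]
opening: 0.0701
```

```bash
python3 -c "
from mv import *
go([.52,.121,.016],.945-np.pi/2)
im=ctrl.snapshot('scene');crop(im,110,260,190,380,4,'s10')"
```

```text
t 15.95 tcp [0.514  0.1208 0.0386] tray [-0.1461  0.0681] zang -0.626 open 0.0701 F [-0.4 -0.2  0.4] j [ 0.    0.26  1.86 -0.    1.04  0.63]
shift toolframe (no turn): [0.0226 0.0038 0.005 ]
turn about x: -0.0 or 3.141
shift after turn: [0.0226 0.0038 0.005 ]
```

View pics/s10.png

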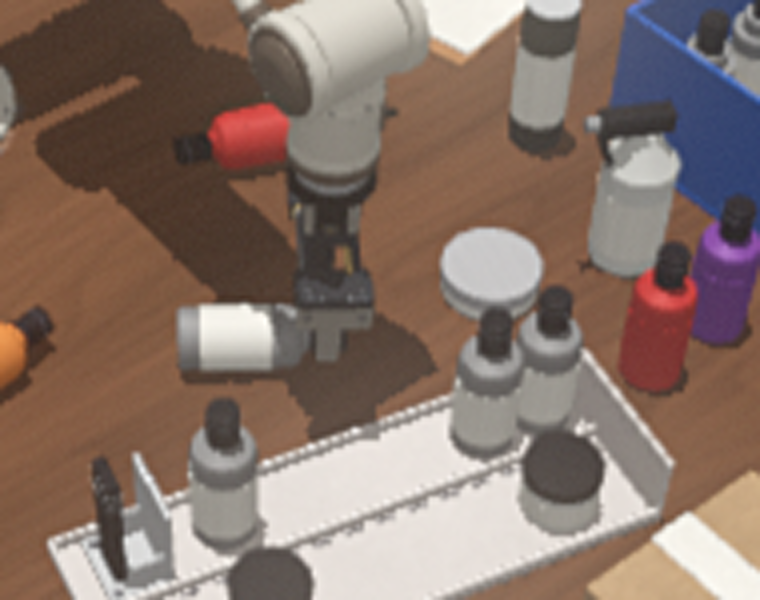

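>>> step_arm --steps '[[[0.01,0.004,0.005,0,60],[0.013,0,0,0,60],[0,0,0,0,120],[0,0,0,0,160],[0,0,0,0,255],[0,0,0,0,255],[0,0,0,0,255],[0,0,0,0,255],[-0.004,0,0,0,255],[-0.008,0,0,0,255],[-0.008,0,0,0,255],[-0.01,0,0,0,255],[-0.01,0,0,0,255],[-0.01,0,0,0,255],[-0.01,0,0,0,255],[-0.01,0,0,0,255]]]' --force 5

```text
time_s: 18.0
eef_pos: [0.5255, 0.1212, 0.0913]
tool_rot: [0.673, 0.218, 0.673, -0.218]
contact_force: [0.3, 0.1, -1.4]
opening: 0.0279
```

>>> step_arm --steps '[[[-0.01,0,0,0,255],[-0.01,0,0,0,255],[-0.01,0,0,0,255],[-0.01,0,0,0,255],[-0.01,0,0,0,255],[-0.01,0,0,0,255],[-0.01,0,0,0,255],[-0.01,0,0,0,255],[-0.01,0,0,0,255],[-0.01,0,0,0,255],[0,0,0,0,255],[0,0,0,0,255]]]'

```text
time_s: 19.5
eef_pos: [0.5253, 0.1212, 0.1903]
tool_rot: [0.673, 0.218, 0.673, -0.218]
contact_force: [-0.2, -0.1, -2.1]
opening: 0.0277
```

```bash
python3 -c "
from mv import *
go(T(0,.083,.165),q[2])
im=ctrl.snapshot('scene');crop(im,90,260,190,380,4,'s11')"
```

```text
t 19.5 tcp [0.5253 0.1212 0.1903] tray [-0.1352  0.071 ] zang -0.626 open 0.0277 F [-0.2 -0.1 -2.1] j [0.   0.09 1.73 0.   1.33 0.63]
shift toolframe (no turn): [0.0252 0.0636 0.1199]
turn about x: -0.399 or 2.742
shift after turn: [0.0252 0.012  0.1352]
```

View pics/s11.png

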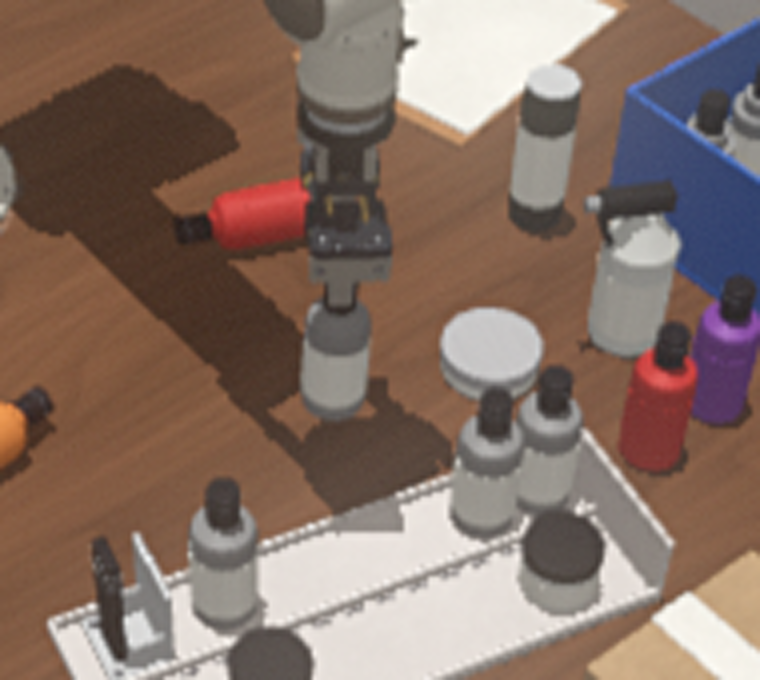

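>>> step_arm --steps '[[[0,0,0,0,255],[0,0,0,0,255],[0,0,0,-0.1,255],[0,0,0,-0.15,255],[0,0,0,-0.149,255],[0,0.001,0.01,0,255],[0,0.001,0.025,0,255],[0,0.001,0.025,0,255],[0,0.001,0.025,0,255],[0,0.001,0.025,0,255],[0,0,0.02,0,255],[0,0,0.005,0,255],[0.02,0,0,0,255],[0.02,0,0,0,255],[0,0,0,0,255]]]' --force 30

```text
time_s: 21.42
eef_pos: [0.6552, 0.096, 0.1466]
tool_rot: [0.7, 0.08, 0.705, -0.08]
contact_force: [-0.4, -1.1, -2.8]
opening: 0.0267
```

```bash
python3 -c "
from mv import *
go(T(.001,.076,.13),q[2])
im=ctrl.snapshot('scene');crop(im,90,260,190,380,4,'s12')"
```

```text
t 21.43 tcp [0.6552 0.096  0.1466] tray [-0.0029  0.0756] zang -0.227 open 0.0267 F [-0.4 -1.1 -2.8] j [-0.04  0.44  1.39 -0.    1.32  0.19]
shift toolframe (no turn): [0.0166 0.0004 0.004 ]
turn about x: -0.0 or 3.141
shift after turn: [0.0166 0.0004 0.004 ]
```

View pics/s12.png

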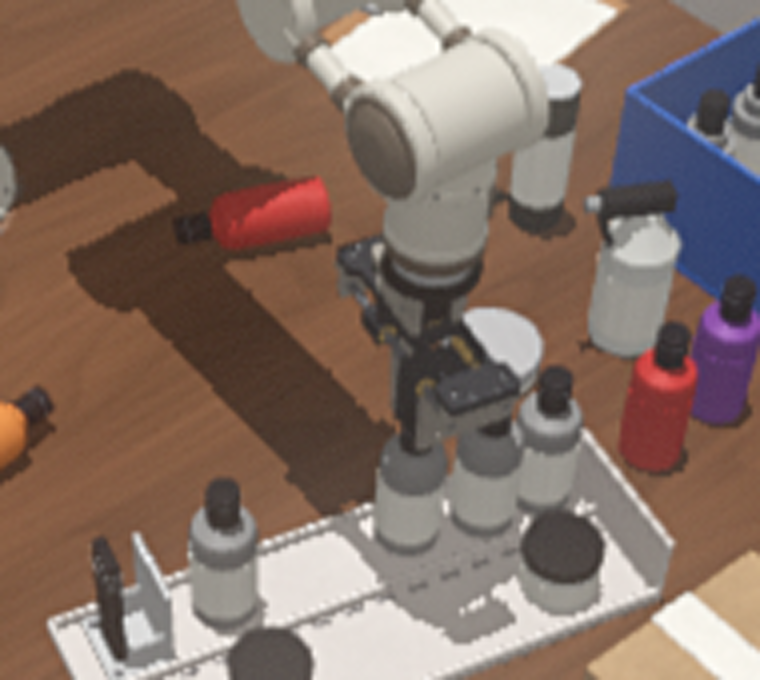

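>>> step_arm --steps '[[[0.005,0,0.002,0,255],[0.005,0,0.001,0,255],[0,0,0,0,255],[0,0,0,0,255]]]'

```text
time_s: 21.98
eef_pos: [0.6612, 0.095, 0.1408]
tool_rot: [0.703, 0.08, 0.702, -0.08]
contact_force: [0.2, 0.5, -2.9]
opening: 0.0266
```

```bash
python3 -c "
from mv import *
go(T(.001,.076,.13),q[2])"
```

```text
t 21.98 tcp [0.6612 0.095  0.1408] tray [0.0032 0.076 ] zang -0.227 open 0.0266 F [ 0.2  0.5 -2.9] j [-0.04  0.45  1.38  0.    1.31  0.19]
shift toolframe (no turn): [ 0.0108  0.     -0.0022]
turn about x: -0.0 or 3.141
shift after turn: [ 0.0108  0.     -0.0022]
```

>>> step_arm --steps '[[[0.004,0,-0.001,0,255],[0.003,0,0,0,255],[0,0,0,0,255]]]'

```text
time_s: 22.35
eef_pos: [0.6627, 0.0949, 0.1396]
tool_rot: [0.705, 0.08, 0.7, -0.08]
contact_force: [-4.9, -0.8, 16.6]
opening: 0.0272
```

>>> step_arm --steps '[[[0.0025,0,0,0,255],[0,0,0,0,255]]]'

```text
time_s: 22.6
eef_pos: [0.6639, 0.0949, 0.1395]
tool_rot: [0.706, 0.08, 0.699, -0.08]
contact_force: [-5.1, -1.7, 24.0]
opening: 0.027
```

>>> step_arm --steps '[[[-0.004,0,0,0,255],[-0.002,0,0,0,255],[0,0,0,0,255]]]'

```text
time_s: 22.98
eef_pos: [0.662, 0.0947, 0.1394]
tool_rot: [0.704, 0.08, 0.701, -0.08]
contact_force: [0.2, -0.9, 7.3]
opening: 0.0268
```

```bash
python3 -c "
from mv import *
go(T(.001,.076,.13),q[2])
im=ctrl.snapshot('scene');crop(im,130,250,260,380,6,'s13')"
```

```text
t 22.98 tcp [0.662  0.0947 0.1394] tray [0.004  0.0759] zang -0.227 open 0.0268 F [ 0.2 -0.9  7.3] j [-0.04  0.45  1.39 -0.    1.3   0.19]
shift toolframe (no turn): [ 0.0094  0.0001 -0.003 ]
turn about x: -0.0 or 3.141
shift after turn: [ 0.0094  0.0001 -0.003 ]
```

View pics/s13.png

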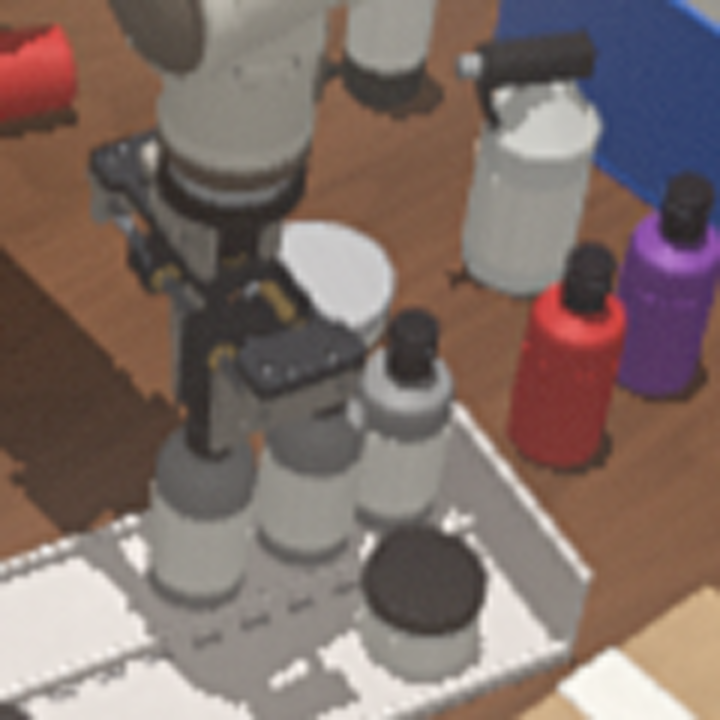

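>>> step_arm --steps '[[[-0.005,0,0,0,255],[0,0,-0.0025,0,255],[0,0,0,0,255],[0,0,0,0,255],[0.002,0,0,0,255],[0.001,0,0,0,255],[0,0,0,0,255]]]'

```text
time_s: 23.9
eef_pos: [0.6579, 0.0959, 0.1398]
tool_rot: [0.703, 0.08, 0.702, -0.08]
contact_force: [-1.1, 0.4, 2.1]
opening: 0.027
```

```bash
python3 -c "
from mv import *
go(T(.001,.076,.13),q[2])"
```

```text
t 23.9 tcp [0.6579 0.0959 0.1398] tray [-0.0003  0.0761] zang -0.227 open 0.027 F [-1.1  0.4  2.1] j [-0.04  0.45  1.4   0.    1.3   0.19]
shift toolframe (no turn): [ 0.0098 -0.0001  0.0013]
turn about x: -0.0 or 3.141
shift after turn: [ 0.0098 -0.0001  0.0013]
```

Just touching the floor, near x = 0. Release, then go to the stop-side bottle.

>>> step_arm --steps '[[[0,0,0,0,172],[0,0,0,0,160],[0,0,0,0,130],[0,0,0,0,80],[0,0,0,0,30],[-0.02,0,0,0,0],[-0.03,0,0,0,0],[-0.03,0,0,0,0],[0,-0.06,0,0,0],[0,-0.06,0,0,0],[0,-0.05,0,0,0],[0,-0.05,0,0,0],[0,-0.05,0,0,0],[0,-0.05,0,0,0],[0,0,0,0,0]]]' --force 15

```text
time_s: 25.78
eef_pos: [0.5852, -0.2194, 0.2208]
tool_rot: [0.703, 0.081, 0.702, -0.082]
contact_force: [-0.5, 1.4, -1.0]
opening: 0.0917
```

```bash
python3 - <<'E'
from mv import *
ims={n:ctrl.snapshot(n) for n in("scene","top")}
for n in ims: cv2.imwrite(f"pics/{n}14.png",ims[n])
crop(ims["scene"],140,260,190,370,4,'s14');crop(ims["top"],75,195,170,350,4,'t14')
go(T(-.005,-.092,.2),q[2])
E
```

```text
t 25.88 tcp [ 0.586  -0.2161  0.2204] tray [-2.00e-04 -2.44e-01] zang -0.228 open 0.0917 F [0.3 0.2 0. ] j [-0.55  0.28  1.44  0.    1.42 -0.32]
shift toolframe (no turn): [ 0.0204  0.152  -0.005 ]
turn about x: -0.001 or 3.14
shift after turn: [ 0.0204  0.152  -0.0048]
```

View pics/s14.png

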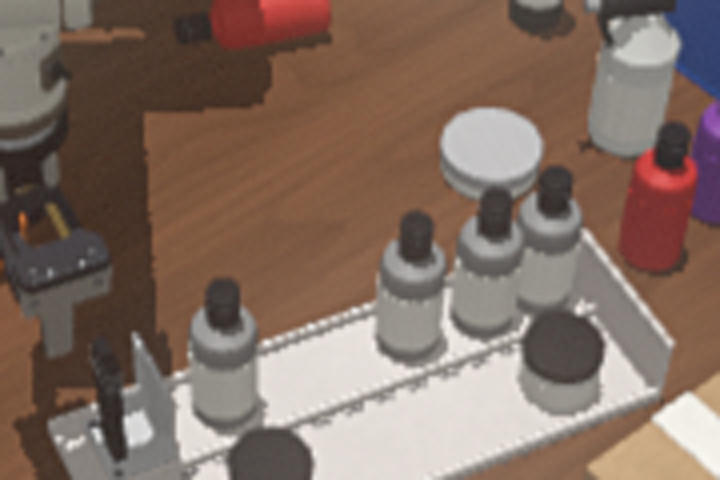

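View pics/t14.png

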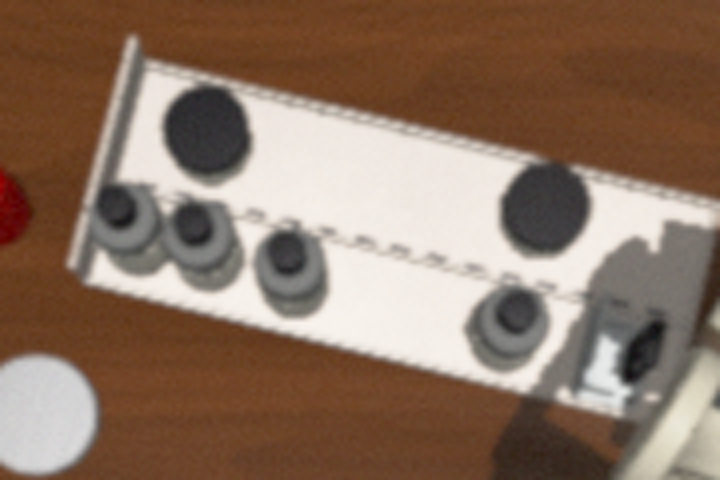

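```bash
cat > caps.py <<'E'
from mv import *
def caps(tag,guess):
    im=cv2.imread(f"pics/top{tag}.png");g=cv2.resize(cv2.cvtColor(im,cv2.COLOR_BGR2GRAY),None,fx=8,fy=8,interpolation=cv2.INTER_CUBIC)
    for ty in guess:
        u,v=proj("top",T(0,ty,.153));x,y=int((u+.5)*8),int((v+.5)*8);s=g[y-60:y+60,x-60:x+60]
        n,l,st,ce=cv2.connectedComponentsWithStats((s<62).astype(np.uint8))
        k=1+np.argmax(st[1:,4]);c=ce[k]+[x-60,y-60]
        w=onz("top",c[0]/8-.5+.06,c[1]/8-.5+.06,.153)
        sc=None;print(ty,lab(w).round(4),st[k,4])
if __name__=="__main__":
    import sys;caps(sys.argv[1],[float(a) for a in sys.argv[2:]])
E
python3 caps.py 14 .204 .142 .076 -.09;python3 caps.py 0 .193 -.09
```

```text
0.204 [-0.0017  0.2043] 4323
0.142 [-0.0009  0.1477] 3625
0.076 [0.0009 0.0809] 1799
-0.09 [-0.0056 -0.0881] 1829
0.193 [0.0028 0.1938] 4377
-0.09 [-0.0054 -0.0883] 1957
```

>>> step_arm --steps '[[[0,0.052,-0.0025,0,0],[0,0.052,-0.0025,0,0],[0,0.0515,0,0,0],[0,0,0,0,0],[0.032,0,0,0,0],[0.032,0,0,0,0],[0.032,0,0,0,0],[0,0,0,0,60],[0,0,0,0,60]]]' --force 15

```text
time_s: 27.0
eef_pos: [0.6167, -0.0636, 0.1249]
tool_rot: [0.703, 0.08, 0.702, -0.08]
contact_force: [-0.4, -0.6, 1.2]
opening: 0.074
```

```bash
python3 -c "
from mv import *
go(T(-.005,-.0885,.124),q[2])
im=ctrl.snapshot('scene');crop(im,130,260,190,370,4,'s15')"
```

```text
t 27.0 tcp [ 0.6167 -0.0636  0.1249] tray [-0.0046 -0.0886] zang -0.227 open 0.074 F [-0.4 -0.6  1.2] j [-0.3   0.35  1.55 -0.    1.24 -0.07]
shift toolframe (no turn): [ 0.0009  0.0001 -0.0004]
turn about x: -0.0 or 3.141
shift after turn: [ 0.0009  0.0001 -0.0004]
```

View pics/s15.png

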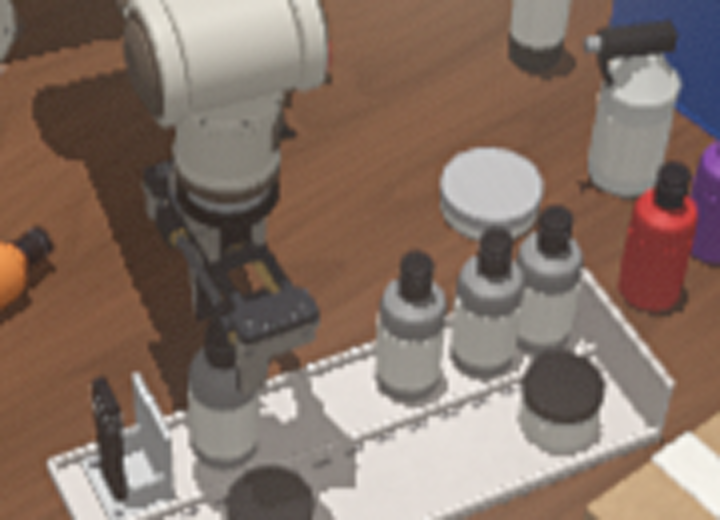

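>>> step_arm --steps '[[[0,0,0,0,120],[0,0,0,0,160],[0,0,0,0,255],[0,0,0,0,255],[0,0,0,0,255],[-0.005,0,0,0,255],[-0.007,0,0,0,255],[0,0.01,0.001,0,255],[0,0.02,0.002,0,255],[0,0.02,0.002,0,255],[0,0.02,0,0,255],[0,0.02,0,0,255],[0,0.01,0,0,255],[0,0.005,0,0,255],[0.005,0,0,0,255],[0.003,0,0,0,255],[0,0,0,0,255],[0,0,0,0,255]]]' --force 20

```text
time_s: 29.3
eef_pos: [0.6443, 0.0375, 0.1272]
tool_rot: [0.703, 0.08, 0.703, -0.08]
contact_force: [-0.4, 0.9, -1.3]
opening: 0.0279
```

```bash
python3 -c "
from mv import *
go(T(0,.018,.1249),q[2])
im=ctrl.snapshot('scene');crop(im,130,260,190,370,4,'s16')"
```

```text
t 29.3 tcp [0.6443 0.0375 0.1272] tray [-0.0004  0.0161] zang -0.228 open 0.0279 F [-0.4  0.9 -1.3] j [-0.13  0.41  1.47 -0.    1.26  0.1 ]
shift toolframe (no turn): [0.0023 0.0019 0.0004]
turn about x: -0.001 or 3.141
shift after turn: [0.0023 0.0019 0.0004]
```

View pics/s16.png

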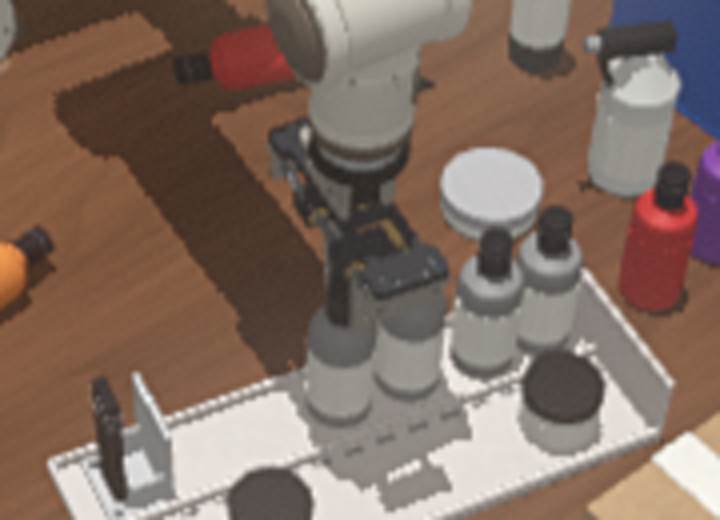

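>>> step_arm --steps '[[[0.0025,0,0,0,255],[0,0,0,0,255],[0,0,0,0,172],[0,0,0,0,160],[0,0,0,0,130],[0,0,0,0,80],[0,0,0,0,30],[-0.03,0,0,0,0],[-0.04,0,0,0,0],[-0.02,0,0,0,0],[0,-0.058,0,0,0],[0,-0.058,0,0,0],[0,-0.058,0,0,0],[0,-0.058,0,0,0],[0,0,0,0.157,0],[0,0,0,0.157,0],[0,0,0,0.157,0],[0,0,0,0.157,0],[0,0,0,0.157,0]]]'

```text
time_s: 31.72
eef_pos: [0.5917, -0.1881, 0.2138]
tool_rot: [0.617, 0.344, 0.618, -0.344]
contact_force: [-0.3, -0.9, -0.7]
opening: 0.0915
```

>>> step_arm --steps '[[[0,0,0,0.157,30],[0,0,0,0.157,60],[0,0,0,0.157,90],[0,0,0,0.157,130],[0,0,0,0.157,150],[0,0,0,0,150]]]'

```text
time_s: 32.48
eef_pos: [0.5918, -0.1881, 0.214]
tool_rot: [-0.44, -0.553, -0.441, 0.553]
contact_force: [-0.3, -0.5, -0.9]
opening: 0.0379
```

```bash
python3 - <<'E'
from mv import *
ims={n:ctrl.snapshot(n) for n in("scene","top")}
for n in ims: cv2.imwrite(f"pics/{n}17.png",ims[n])
go(T(0,-.215,.104),q[2]-np.pi/2)
for n,(r,c) in(("scene",(150,190)),("top",(75,170))):
    im=cv2.resize(ims[n][r:r+130,c:c+180],None,fx=4,fy=4,interpolation=cv2.INTER_CUBIC)
    for x in(-.018,.018):
        for y in(-.221,-.209):
            u=(proj(n,T(x,y,.133))-[c,r]+.5)*4;cv2.circle(im,tuple(u.round().astype(int)),2,(0,255,0),-1)
    cv2.imwrite(f"pics/{n[0]}17.png",im)
E
```

```text
t 32.58 tcp [ 0.5919 -0.1881  0.2141] tray [-0.0008 -0.2154] zang -1.794 open 0.0377 F [ 0.1 -0.4 -0.5] j [-0.5   0.28  1.46  0.    1.41  1.29]
shift toolframe (no turn): [ 0.1101  0.0008 -0.0004]
turn about x: 0.003 or -3.138
shift after turn: [ 0.1101  0.0008 -0.0004]
```

View pics/s17.png

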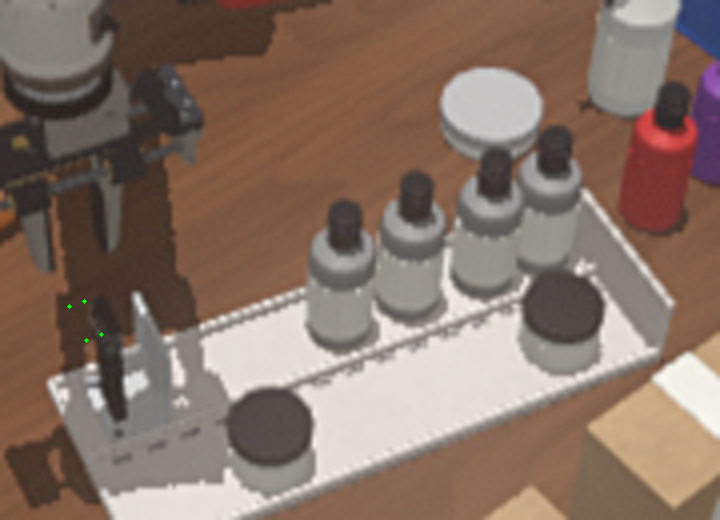

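View pics/t17.png

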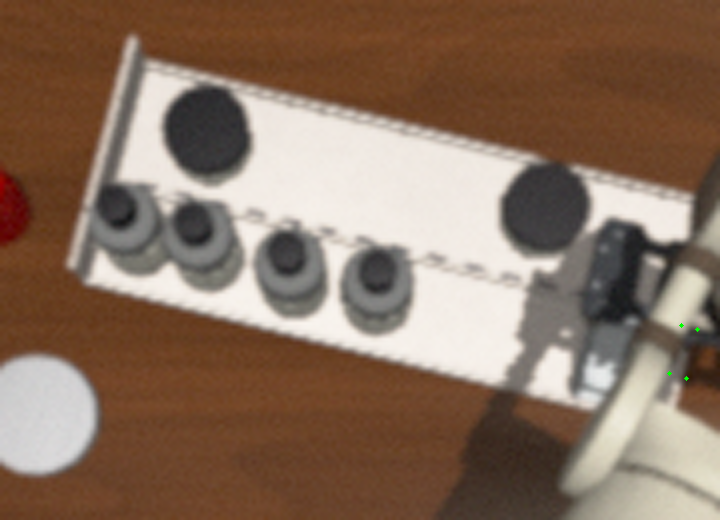

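```bash
python3 - <<'E'
from mv import *
w=onz("scene",190+105/4-.4,150+317/4-.4,.133);print(lab(w))
n="scene";a=cv2.imread("pics/scene17.png");b=cv2.imread("pics/top0.png")
out=[]
for n,im,(r,c,h,w_) in(("scene",a,(215,195,50,50)),("top",b,(140,300,50,50))):
    o=cv2.resize(im[r:r+h,c:c+w_],None,fx=8,fy=8,interpolation=cv2.INTER_CUBIC)
    for j,col in((.01,(0,255,0)),(.016,(0,255,255)),(.022,(255,0,255))):
        P4=[(proj(n,T(x,y+j,.133))-[c,r]+.5)*8 for x,y in((-.018,-.221),(.018,-.221),(.018,-.209),(-.018,-.209))]
        cv2.polylines(o,[np.array(P4).round().astype(int)],True,col,1)
    out.append(o)
cv2.imwrite("pics/tab.png",np.hstack(out))
E
```

```text
[ 0.00419859 -0.19977122]
```

View pics/tab.png

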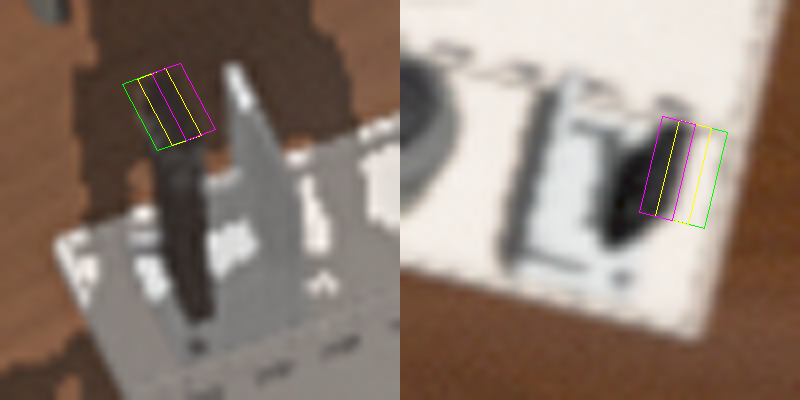

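```bash
python3 - <<'E'
from mv import *
n="scene";im=cv2.imread("pics/scene0.png");r,c=210,195
out=[]
for j in(.016,.022):
    o=cv2.resize(im[r:r+60,c:c+60],None,fx=6.5,fy=6.5,interpolation=cv2.INTER_CUBIC);k=6.5
    f=lambda x,y,z:((proj(n,T(x,y+j,z))-[c,r]+.5)*k).round().astype(int)
    cv2.polylines(o,[np.array([f(-.018,-.221,.133),f(.018,-.221,.133),f(.018,-.209,.133),f(-.018,-.209,.133)])],True,(0,255,0),1)
    cv2.polylines(o,[np.array([f(-.035,-.175,.096),f(.035,-.175,.096),f(.035,-.175,.004),f(-.035,-.175,.004)])],True,(0,0,255),1)
    out.append(o)
cv2.imwrite("pics/tab2.png",np.hstack(out))
E
```

```text
(no output)
```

View pics/tab2.png

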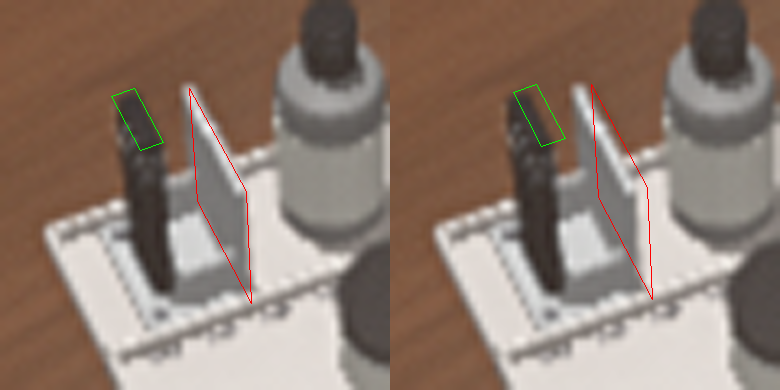

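>>> step_arm --steps '[[[0,0,-0.0165,0.003,127],[0.03,0,0,0,127],[0.03,0,0,0,127],[0.03,0,0,0,127],[0.018,0,0,0,127],[0,0,0,0,127]]]' --force 30

```text
time_s: 33.33
eef_pos: [0.595, -0.1711, 0.1052]
tool_rot: [-0.439, -0.553, -0.441, 0.554]
contact_force: [0.6, -0.7, 0.1]
opening: 0.0461
```

```bash
python3 - <<'E'
from mv import *
go(T(0,-.199,.104),q[2]-np.pi/2)
im=ctrl.snapshot('scene');crop(im,130,290,180,350,4,'s18')
E
```

```text
t 33.33 tcp [ 0.595  -0.1711  0.1052] tray [-0.0015 -0.1982] zang -1.799 open 0.0461 F [ 0.6 -0.7  0.1] j [-0.48  0.37  1.56  0.    1.21  1.32]
shift toolframe (no turn): [0.0012 0.0016 0.0008]
turn about x: -0.002 or 3.14
shift after turn: [0.0012 0.0016 0.0008]
```

View pics/s18.png

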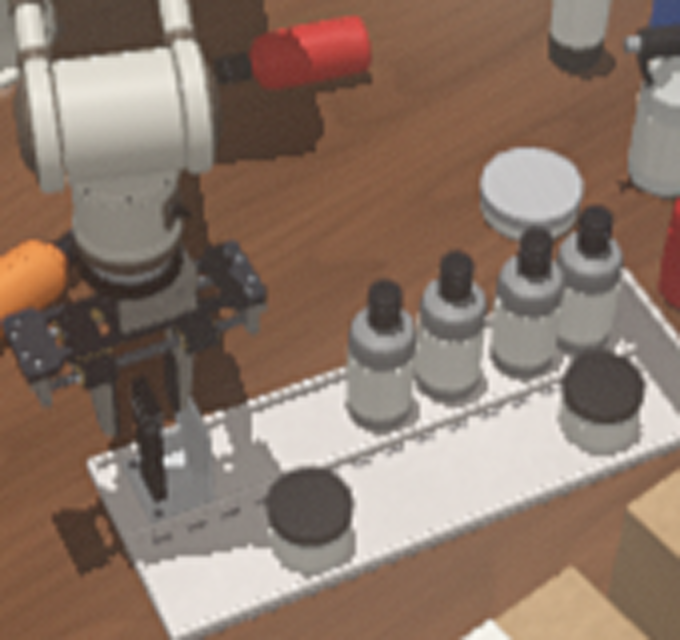

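>>> step_arm --steps '[[[0,0,0,0,180],[0,0,0,0,255],[0,0,0,0,255],[0,0,0,0,255],[0,0,0,0,255],[0,0,0,0,255]]]'

```text
time_s: 34.12
eef_pos: [0.5962, -0.1721, 0.1073]
tool_rot: [0.44, 0.554, 0.439, -0.554]
contact_force: [-0.0, 2.6, 5.3]
opening: 0.0118
```

```bash
python3 - <<'E'
from mv import *
go(T(0,-.029,.104),q[2]-np.pi/2)
E
```

```text
t 34.12 tcp [ 0.5962 -0.1721  0.1073] tray [-1.000e-04 -1.989e-01] zang -1.8 open 0.0118 F [-0.   2.6  5.3] j [-0.48  0.37  1.56  0.    1.21  1.32]
shift toolframe (no turn): [ 0.0033 -0.0003 -0.1699]
turn about x: -0.002 or 3.139
shift after turn: [ 3.300e-03  1.000e-04 -1.699e-01]
```

>>> step_arm --steps '[[[0,0,-0.005,0,255],[0,0,-0.012,0,255],[0,0,-0.015,0,255],[0,0,-0.015,0,255],[0,0,-0.015,0,255],[0,0,-0.015,0,255],[0,0,-0.015,0,255],[0,0,-0.015,0,255],[0,0,-0.012,0,255],[0,0,-0.008,0,255],[0,0,-0.005,0,255],[0,0,-0.005,0,255],[0,0,0,0,255]]]'

```text
time_s: 35.75
eef_pos: [0.6272, -0.0387, 0.1072]
tool_rot: [0.44, 0.554, 0.439, -0.554]
contact_force: [-0.7, 0.2, 5.4]
opening: 0.0116
```

```bash
python3 - <<'E'
from mv import *
go(T(0,-.029,.104),q[2]-np.pi/2)
im=ctrl.snapshot('scene');crop(im,130,290,180,370,4,'s19')
E
```

```text
t 35.75 tcp [ 0.6272 -0.0387  0.1072] tray [ 0.0001 -0.062 ] zang -1.8 open 0.0116 F [-0.7  0.2  5.4] j [-0.25  0.39  1.54 -0.    1.21  1.55]
shift toolframe (no turn): [ 0.0032 -0.0002 -0.033 ]
turn about x: -0.002 or 3.139
shift after turn: [ 0.0032 -0.0001 -0.033 ]
```

View pics/s19.png

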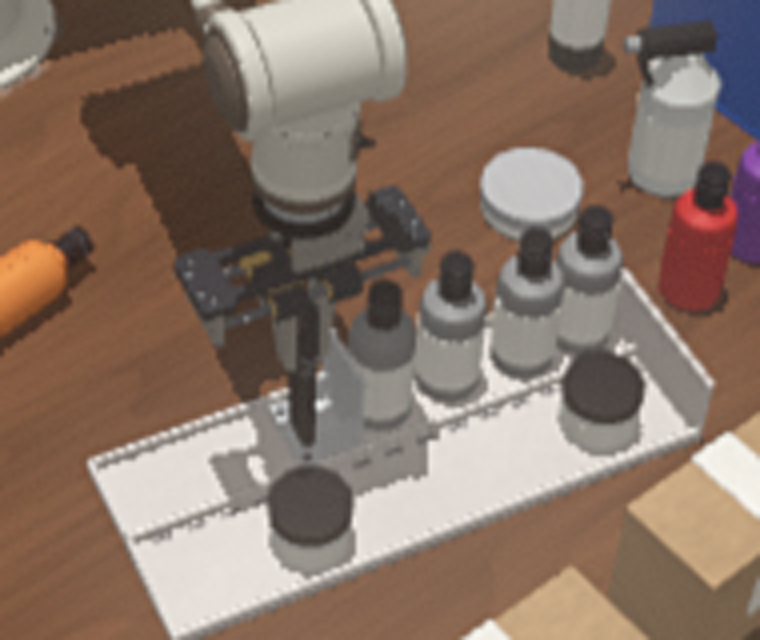

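>>> step_arm --steps '[[[0,0,-0.003,0,255],[0,0,-0.003,0,255],[0,0,-0.003,0,255],[0,0,-0.003,0,255],[0,0,-0.003,0,255],[0,0,-0.003,0,255],[0,0,-0.003,0,255],[0,0,-0.002,0,255],[0,0,-0.002,0,255],[0,0,0,0,255]]]'

```text
time_s: 37.05
eef_pos: [0.6326, -0.0158, 0.1073]
tool_rot: [-0.44, -0.553, -0.439, 0.555]
contact_force: [-2.7, -5.4, 5.7]
opening: 0.0119
```

```bash
python3 - <<'E'
from mv import *
go(T(0,-.029,.104),q[2]-np.pi/2)
im=ctrl.snapshot('scene');crop(im,130,290,180,370,4,'s20')
E
```

```text
t 37.05 tcp [ 0.6326 -0.0158  0.1073] tray [ 0.0002 -0.0385] zang -1.8 open 0.0119 F [-2.7 -5.4  5.7] j [-0.21  0.4   1.52 -0.    1.22  1.59]
shift toolframe (no turn): [ 0.0033 -0.0002 -0.0095]
turn about x: -0.003 or 3.139
shift after turn: [ 0.0033 -0.0002 -0.0095]
```

View pics/s20.png

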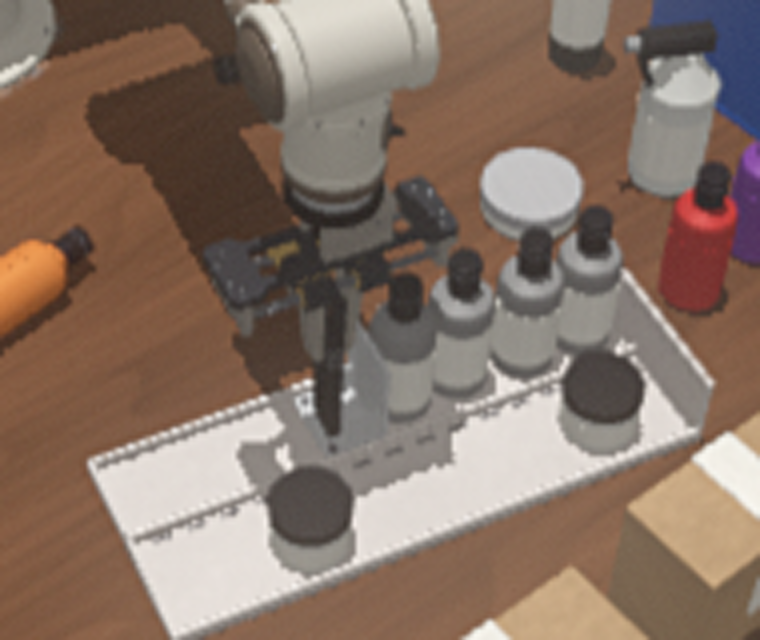

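>>> step_arm --steps '[[[0,0,-0.002,0,255],[0,0,-0.002,0,255],[0,0,-0.002,0,255],[0,0,0,0,255]]]'

```text
time_s: 37.6
eef_pos: [0.634, -0.01, 0.1073]
tool_rot: [-0.44, -0.553, -0.439, 0.555]
contact_force: [-3.2, -4.3, 6.6]
opening: 0.0118
```

>>> step_arm --steps '[[[0,0,-0.002,0,255],[0,0,-0.001,0,255],[0,0,0,0,255]]]'

```text
time_s: 37.98
eef_pos: [0.6345, -0.0075, 0.1073]
tool_rot: [-0.44, -0.553, -0.439, 0.555]
contact_force: [-2.9, -6.5, 7.0]
opening: 0.0119
```

```bash
python3 - <<'E'
from mv import *
go(T(0,-.029,.104),q[2]-np.pi/2)
im=ctrl.snapshot('scene');crop(im,130,270,220,380,4,'s21')
E
```

```text
t 37.98 tcp [ 0.6345 -0.0075  0.1073] tray [ 0.0002 -0.0299] zang -1.8 open 0.0119 F [-2.9 -6.5  7. ] j [-0.2   0.41  1.52 -0.    1.22  1.6 ]
shift toolframe (no turn): [ 0.0033 -0.0002 -0.0009]
turn about x: -0.003 or 3.139
shift after turn: [ 0.0033 -0.0002 -0.0009]
```

View pics/s21.png

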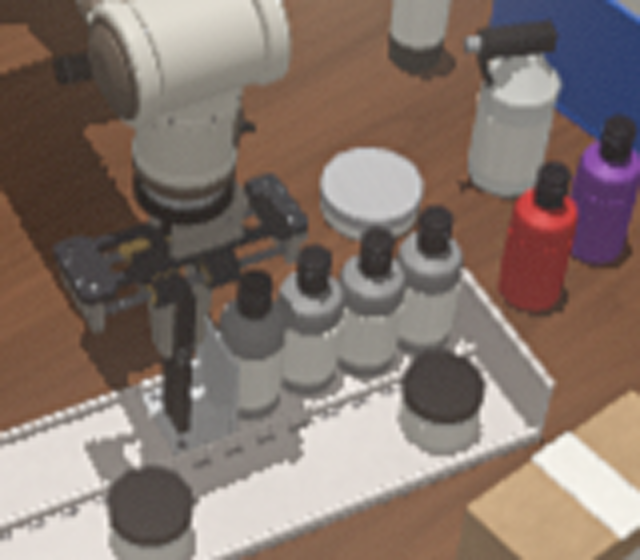

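>>> step_arm --steps '[[[0,0,-0.0015,0,255],[0,0,0,0,255]]]'

```text
time_s: 38.28
eef_pos: [0.6348, -0.0063, 0.1073]
tool_rot: [-0.44, -0.553, -0.438, 0.555]
contact_force: [-3.9, -6.5, 7.1]
opening: 0.0115
```

>>> step_arm --steps '[[[0,0,-0.0015,0,255],[0,0,0,0,255]]]'

```text
time_s: 38.52
eef_pos: [0.6351, -0.005, 0.1073]
tool_rot: [-0.44, -0.553, -0.438, 0.555]
contact_force: [-2.8, -7.4, 8.0]
opening: 0.0119
```

>>> step_arm --steps '[[[0,0,-0.0015,0,255],[0,0,0,0,255]]]'

```text
time_s: 38.78
eef_pos: [0.6355, -0.0035, 0.1073]
tool_rot: [-0.44, -0.553, -0.438, 0.555]
contact_force: [-2.8, -6.9, 7.4]
opening: 0.012
```

>>> step_arm --steps '[[[0,0,-0.0015,0,255],[0,0,0,0,255]]]'

```text
time_s: 39.02
eef_pos: [0.6355, -0.0035, 0.1073]
tool_rot: [-0.441, -0.552, -0.438, 0.556]
contact_force: [-5.2, -11.3, 7.4]
opening: 0.012
```

>>> step_arm --steps '[[[0,0,-0.0015,0,255],[0,0,0,0,255]]]'

```text
time_s: 39.28
eef_pos: [0.6355, -0.0034, 0.1073]
tool_rot: [-0.441, -0.551, -0.437, 0.557]
contact_force: [-5.6, -15.2, 7.6]
opening: 0.0118
```

```bash
python3 - <<'E'
from mv import *
go(T(0,-.029,.104),q[2]-np.pi/2)
im=ctrl.snapshot('scene');crop(im,170,250,270,370,7,'s22')
im=ctrl.snapshot('top');cv2.imwrite('pics/top22.png',im);crop(im,75,195,170,350,4,'t22')
E
```

```text
t 39.27 tcp [ 0.6355 -0.0034  0.1073] tray [ 0.0003 -0.0257] zang -1.801 open 0.0118 F [ -5.6 -15.2   7.6] j [-0.19  0.41  1.51 -0.01  1.22  1.61]
shift toolframe (no turn): [ 0.0033 -0.0002  0.0033]
turn about x: -0.003 or 3.138
shift after turn: [ 0.0033 -0.0003  0.0033]
```

View pics/s22.png

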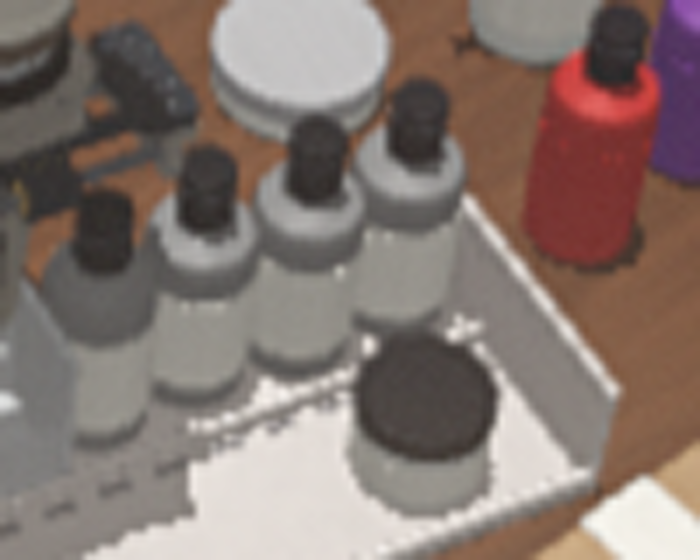

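View pics/t22.png

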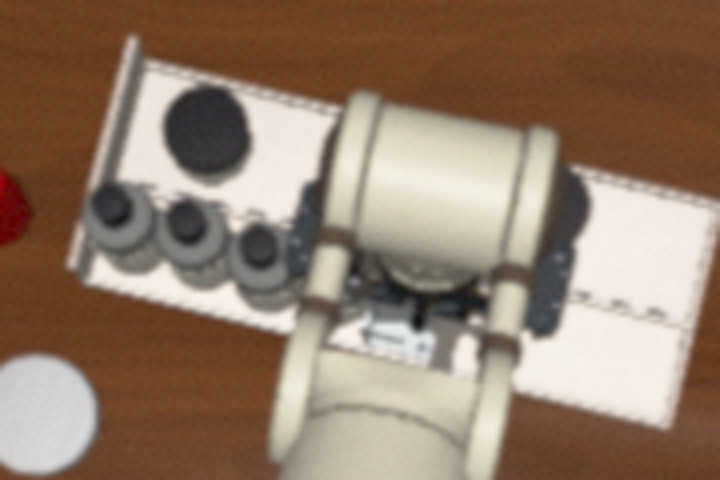

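>>> step_arm --steps '[[[0,0,0.002,0,255],[0,0,0.001,0,255],[0,0,0,0,255]]]'

```text
time_s: 39.75
eef_pos: [0.6355, -0.0034, 0.1073]
tool_rot: [-0.44, -0.553, -0.438, 0.555]
contact_force: [-3.1, -7.6, 6.4]
opening: 0.0119
```

>>> step_arm --steps '[[[0,0,0,0,210],[0,0,0,0,180],[0,0,0,0,150],[0,0,0,0,135],[0,0,0,0,135]]]'

```text
time_s: 40.38
eef_pos: [0.6356, -0.0011, 0.1065]
tool_rot: [-0.44, -0.554, -0.44, 0.554]
contact_force: [0.3, -0.4, -0.5]
opening: 0.0434
```

```bash
python3 - <<'E'
from mv import *
go(T(0,-.029,.104),q[2]-np.pi/2)
im=ctrl.snapshot('scene');crop(im,140,270,220,370,5,'s23')
E
```

```text
t 40.38 tcp [ 0.6356 -0.0011  0.1065] tray [-0.0002 -0.0234] zang -1.8 open 0.0434 F [ 0.3 -0.4 -0.5] j [-0.19  0.41  1.51  0.    1.22  1.61]
shift toolframe (no turn): [0.0025 0.0002 0.0056]
turn about x: -0.002 or 3.139
shift after turn: [0.0025 0.0002 0.0056]
```

View pics/s23.png

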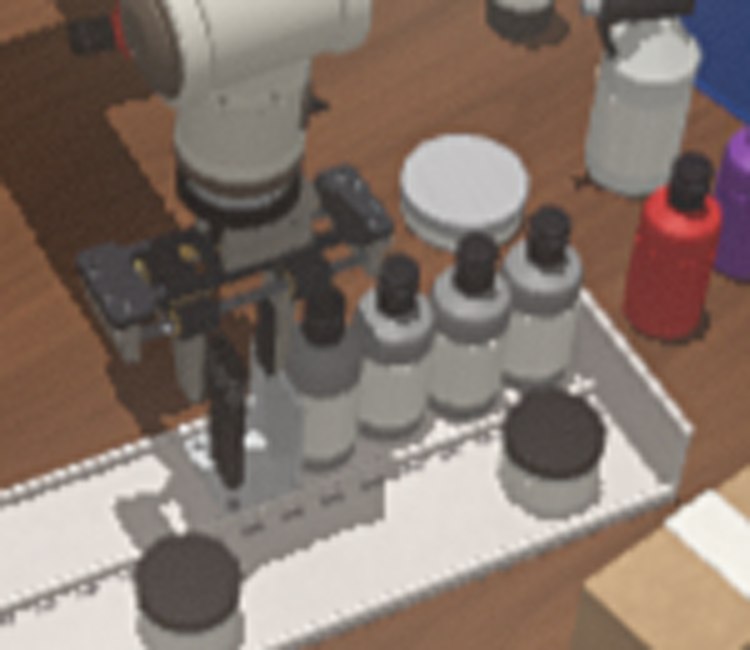

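>>> step_arm --steps '[[[-0.02,0,0,0,135],[-0.03,0,0,0,135],[-0.05,0,0,0,135],[-0.04,0,0,0,135],[0,0,0.05,0,135],[0,0,0.06,0,135],[0,0,0.06,0,135],[0,0,0.06,0,135],[0,0,0.05,0,135],[0,0,0,0,135]]]'

```text
time_s: 41.68
eef_pos: [0.5711, -0.2774, 0.2481]
tool_rot: [-0.439, -0.555, -0.437, 0.555]
contact_force: [-0.3, 0.5, -0.4]
opening: 0.0431
```

```bash
python3 - <<'E'
from mv import *
go(T(0,-.029,.104),q[2]-np.pi/2)
im=ctrl.snapshot('scene');cv2.imwrite('pics/scene24.png',im);crop(im,150,270,200,370,4,'s24')
im=ctrl.snapshot('top');cv2.imwrite('pics/top24.png',im);crop(im,75,195,170,350,4,'t24')
E
python3 caps.py 24 .21 .154 .098 .042
```

```text
t 41.67 tcp [ 0.5711 -0.2774  0.2481] tray [-0.0009 -0.3072] zang -1.805 open 0.0431 F [-0.3  0.5 -0.4] j [-0.64  0.29  1.38 -0.    1.47  1.16]
shift toolframe (no turn): [ 0.1438 -0.0014 -0.2784]
turn about x: -0.007 or 3.134
shift after turn: [ 0.1438  0.0007 -0.2784]
0.21 [-0.0017  0.2077] 4313
0.154 [-0.001  0.153] 3564
0.098 [-0.0056  0.0987] 3013
0.042 [-0.0013  0.0432] 2342
```

View pics/s24.png

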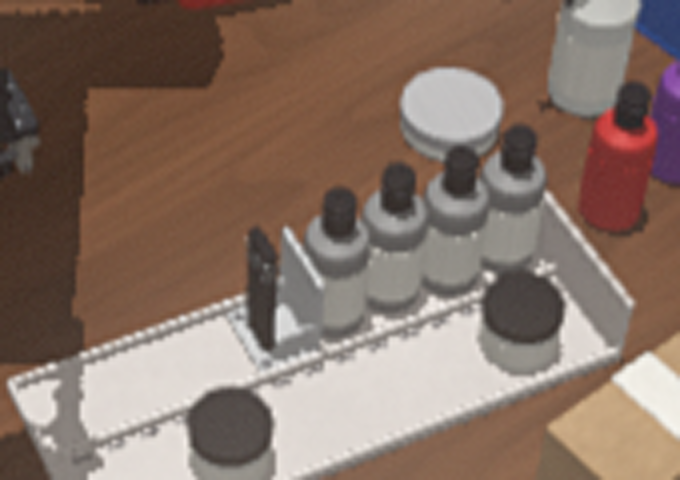

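View pics/t24.png

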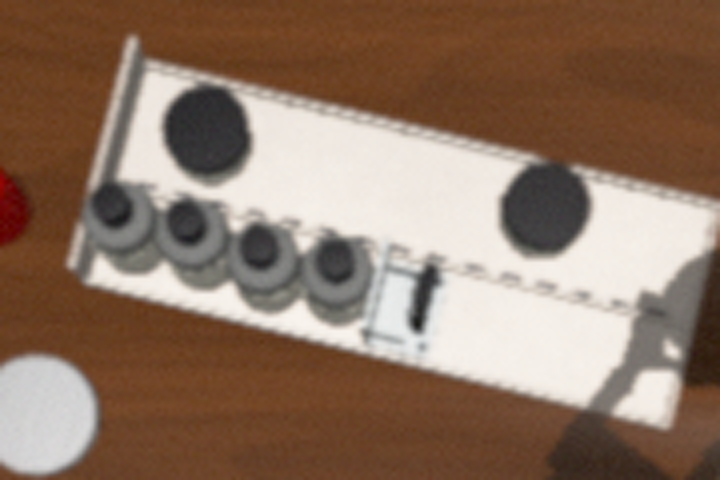

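```bash
python3 - <<'E'
from mv import *
n="scene";im=cv2.imread("pics/scene24.png");r,c=190,230;k=6.5
o=cv2.resize(im[r:r+60,c:c+115],None,fx=k,fy=k,interpolation=cv2.INTER_CUBIC)
j=.186;f=lambda x,y,z:((proj(n,T(x,y+j,z))-[c,r]+.5)*k).round().astype(int)
cv2.polylines(o,[np.array([f(-.018,-.221,.133),f(.018,-.221,.133),f(.018,-.209,.133),f(-.018,-.209,.133)])],True,(0,255,0),1)
cv2.polylines(o,[np.array([f(-.035,-.175,.096),f(.035,-.175,.096),f(.035,-.175,.004),f(-.035,-.175,.004)])],True,(0,0,255),1)
cv2.imwrite("pics/s25.png",o)
for n,g in(("top",(0,384,0,512)),("scene",(0,384,0,512))):
    for qn in("wax_jar_a","polish_tin","spray_can","sprayer","carton","brush"):
        print(n,qn,[(np.round(x["at"]).astype(int).tolist(),round(x["conf"],2)) for x in ctrl.cut_out(n,qn)[:2]])
E
```

```text
top wax_jar_a [([129, 309], 0.7), ([109, 221], 0.6)]
top polish_tin [([179, 179], 0.68)]
top spray_can [([219, 108], 0.79)]
top sprayer [([163, 134], 0.56), ([139, 234], 0.44)]
top carton [([190, 406], 0.88)]
top brush [([239, 410], 0.76)]
scene wax_jar_a [([262, 260], 0.68), ([230, 333], 0.62)]
scene polish_tin [([176, 312], 0.69), ([215, 287], 0.65)]
scene spray_can [([125, 322], 0.93)]
scene sprayer [([155, 349], 0.6)]
scene carton [([257, 140], 0.69)]
scene brush [([232, 132], 0.73)]
```

View pics/s25.png

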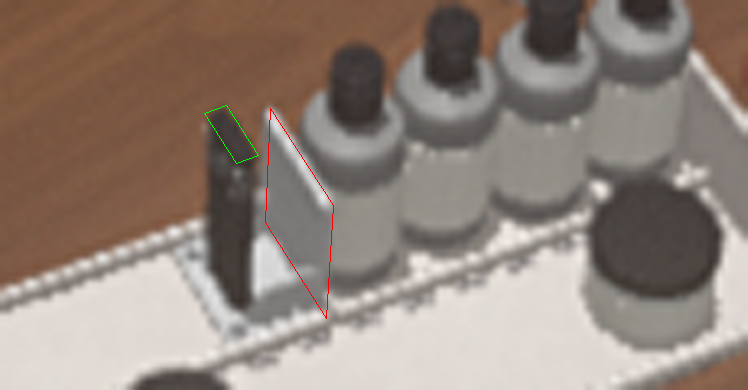

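View pics/top24.png

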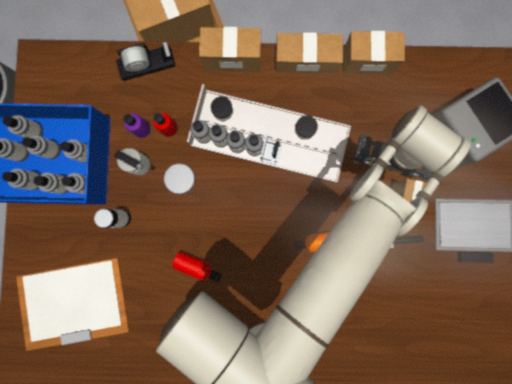

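```bash
python3 -c "
from bench import ctrl
print(ctrl.job_done())"
```

```text
the job is handed in; nothing more can be done
None
```

All four bottles now stand in the near lane between the row stop and the end wall, and I handed the job in with the arm clear of everything. The last move ended at 41.7 s of the 72 s allowed.

I picked up the two toppled bottles with a light pinch on the cap so they swung upright, and set them down in the lane. I also lifted the two standing bottles a little to line them up, then gripped the row stop's tab and pushed the row against the end wall.

**Checks that agreed:**
- **Row pressed tight:** the stop quit moving while the push rose to about 15 N, so the row was hard against the wall. It stayed there after I let go.
- **Row stop position:** drawn over the scene picture, the stop matches a reading of 0.186.
- **Other goods:** the jars, polish tin, spray can, sprayer, carton and brush appear where they were in the first pictures. The arm partly hid the carton and brush in the last top view.
- **Forces:** the highest I saw at the end of a move was about 24 N, when setting down the table bottle.

**Checks that disagreed:**
- **Line not perfectly straight:** in the last top view, the third bottle from the end wall sits about 4 mm to one side of the line of the others. I left it, since the row was already pressed tight.
- **Tab position by arm reading:** the arm's reading put the tab about 3 mm beyond where 0.186 should be. My tray fit was off by a similar amount at one end, so I trusted the contact force and the scene picture instead.
- **Bottle spacing:** the top camera gave 54 to 55.5 mm between bottles that are 56 mm wide, which matches that camera's slight scale error.

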